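Seat the white reference disc in the photometer slide

ROBOT

A 6-joint arm with a two-finger parallel gripper is mounted at the origin on a cart in front of the work surface, level with it; the furniture and walls round the work are solid. World frame = base frame: x ahead of the robot, y to its left, z up, the work surface at z = 0. Lengths are in m, angles in degrees, forces in N, time in s.
With the tool pointing down it reaches from about 0.375 to 0.9 m from the base axis. Payload 3.1 kg.
Tool frame: the origin (TCP) lies at the very end of the fingers, on their centre line; the grasp point (between the pads) lies grip_depth behind it (grip_depth is the distance from the TCP to the grasp point, in m); z points along the fingers, y is the line along which they close (so a half turn about z gives the same grasp; the last joint's range is limited). The gripper opens to 85 mm and grips with 20 to 120 N. Pads are 22 mm wide; open, the fingers measure 114 mm over their backs; the gripper's body (76 mm by 85 mm) begins 54 mm behind the grasp point. The pads swing forward as they close: fully open they stand 13 mm farther back than shut.
Start: joints at [62.366, 30.224, 82.088, -0, 67.689, -10.227], TCP at [0.187, 0.596, 0.231] pointing down, gripper open.
Joint ranges: [-176.69, 176.69], [-43.24, 126.21], [12.49, 139.97], [-82, 262], [0, 151.66], [-163.58, 163.58]. Speed limits (degrees/s): [159.86, 159.86, 180, 180, 180, 180].

INTERFACE

Orientations are given as [roll, pitch, yaw] about the fixed x, y, z axes, in that order (R = Rz(yaw) Ry(pitch) Rx(roll)).
In Python, from station import * gives the robot as it stands.
- The arm moves only by the tool carry_out, never from a script. Its argument "motion" is a list of rows, each a list of 5 numbers: the closure, from 0 (fully open) to 1 (shut), then the shift along the tool's x, y, z normalised to -1 to 1, where 1 is 0.06 m, then the turn about the tool's z normalised to -1 to 1, where 1 is 8 degrees. In form: [[claw, tx, ty, tz, twist], ...]. A call has exactly 5 rows; each row shifts and turns the commanded pose from where the row before left it, along the tool's axes as they then stand; what a row does not reach is not made up. A row lasts 1/8 s, in which the tool goes at most 62.5 mm and 10.7 degrees, less where a joint would pass 70% of its speed; a pose out of reach is approached as far as the arm can. A call with a number of a shift or a turn outside -1 to 1 is refused whole. A call with a gripper value outside its range is refused whole. The fingers move at their own pace and stop on an object; "grip_force" is the grip in N (left out, the last holds). Time passes only in rows, so rows that do not move let the fingers close, or fill a call up. It gives the time, the measured TCP pose, the force, the opening and the grip force at its end, in the units of the state.
- read_state(): the state, without advancing time (a new reading comes with each control period).
- capture(name): name is "scene" or "top" or "wrist"; returns a dict with "color" (400x640x3 uint8, red, green, blue), "fx", "fy", "cx", "cy" (pixels), "rvec" (rotation vector, rad) and "tvec" (3), from world to camera coordinates, as OpenCV has them; the wrist camera has in their place "tool_from_camera" (4x4, takes a point from camera to tool coordinates, whose origin is the TCP and whose axes are the flange's). Camera axes: x right, y down, z forward; pixel columns grow to the right and rows downward; lengths in m; the calibration is good to about 2 mm. A picture is of the moment at which its call begins: read the wrist's pose just before it. There is no depth.
- sign_off(): hands the job in; it is judged then, once.
Trained networks look in a picture, given as the dict that the camera call returned (one of the last four; its "shot" number tells which), for a name from the list of things; names that differ only in an ending like _2 or _b are one class to them, and where a whole thing is asked for, a point or a joint stands for the part that bears it (a point fixed in the world has none). Each returns a list of dicts, best first, with "p" (0 to 1); they miss things now and then, are a little off and sometimes report something else, mostly with a low value. They report only what shows in the picture. A call takes as long as a camera call. They do not tell look-alikes from the thing itself.
- look_for(picture, target): "uv" ([column, row] in pixels, amid what is visible of it).
The state is a dict: "time_s": time; "qpos": joint angles; "qd": joint speeds; "joint_torque": joint torques, N m; "position": TCP position; "tool_rot": TCP orientation; "contact_force": force on the tool from outside, world axes, zero at the start; "torque": the same for the moment, N m; "gripper_width": finger opening in m; "grasp_force": force on a finger pad.
Only numpy, scipy, OpenCV 4.12 (cv2) and the standard library are available. Lean on these libraries where they do the work, as an engineer would, in place of code of your own. Each camera call takes 0.05 s, during which the arm holds its last target. There are 200 camera calls.

TASK

Draw the photometer's slide straight out to its stop, then seat the white reference disc in the round recess of the slide, stub upwards: put its edge under the orange lip with the disc tilted, then press the raised side down past the sprung ball so that the disc lies flat and fully home. Leave the slide drawn out and do not shift or tip the amber vial, the beaker, the dropper bottle or the petri dish.

Things in the scene. Friction and masses are not known exactly. Their poses are not given: they have to be found in the camera images.
- ref_disc: white ceramic disc, 60 mm diameter, 5 mm thick, with a round blue grip stub 16 mm in diameter standing 29 mm high on the middle of its top (34 mm overall), 70 g nominal. Round: its yaw has no meaning. Origin: centre of its underside; z: up through the stub. At the start it lies on the worktop, stub up.
- seat (a point): centre of the floor of the round recess in the aluminium slide, 16 mm above the worktop; moves with the slide. Recess: 63 mm diameter, 8 mm deep (rim 24 mm above the worktop). Axes: x from the pull towards the housing (the slide is drawn out along -x), y to the left, z up. A disc lying home has its origin here within 2 mm.
- lip (a point): middle of the straight rear edge of the orange lip, on its underside, 8 mm above the recess floor; axes as seat. The lip, 4 mm thick, 66 mm wide along y, fixed on the slide, covers all of the recess at seat x < -23.5 mm, so the disc cannot go in flat: its front (-x) edge goes under the lip with the disc's rear raised 13 to 18 degrees, until it meets the recess wall.
- pull (a point): middle of the top face of the black pull of the slide, 45 mm above the worktop: an upright block 16 mm along x, 22 mm along y (to be gripped across y), 33 mm high, 76 mm from the recess centre, its rear face 14 mm in front of the slide's front plate (top 35 mm above the worktop); same axes as seat.
- slide (a joint): travel of the slide out of the housing in m: 0 shut (recess under the roof), 0.115 at the stop, fully out; it moves horizontally along the -x of seat against 2.5 N of friction and stays where it is left.
- photometer: the white fixed housing, 190 mm deep, 124 mm wide, 54 mm high; origin on the worktop, 75 mm behind its front face; x points to its rear, z up; the slide runs out along its -x. With the slide out, a steel guide block (32 mm wide, its top 30 mm above the worktop) lies 38 to 63 mm behind the recess centre and the front face 88 mm behind it.
- amber_vial: loose amber glass vial with black cap, 33 mm diameter, 60 mm high; origin: centre of its underside, z up
- beaker: loose glass beaker, 62 mm wide, 70 mm high; origin: centre of its underside, z up
- dropper: loose white dropper bottle with green cap, 30 mm diameter, 66 mm high; origin: centre of its underside, z up
- petri: loose clear petri dish, 50 mm diameter, 12 mm high; origin: centre of its underside, z up
- ball (a point): centre of the sprung, slippery brass ball (9 mm diameter) at the rear rim, at rest 32 mm behind the recess centre, 7 mm above its floor; axes as seat. It juts 4 mm into the recess over the edge of a seated disc and yields along +x (2.4 N, then 0.4 N per mm, 7 mm). A disc under the lip first rests on it, about 10 degrees tilted; 5 to 20 N down on its stub or rear part snaps it flat; the ball then holds it.
There are look-alikes about, which are no part of the job. Of the things that look like the ref_disc, the larger one is meant.

How it is judged (in metres and radians):
On the way:
1. the slide is drawn out to its stop (value of joint slide above 0.11 m), for 0.2 s.
At the end, for the whole second after the job is handed in: The slide is still out (over 106 of its 115 mm) and the disc lies at rest in the recess, stub up, centre within 4 mm of the recess centre, underside within 1.8 mm of the floor, tilted less than 0.05 rad (value of joint slide above 0.106 m and horizontal distance between ref_disc and seat below 0.004 m and z of ref_disc in the frame of seat between -0.002 and 0.0018 m and angle between ref_disc's own z axis and vertical below 0.05 rad and linear speed of ref_disc below 0.02 m/s); the robot touches nothing.
It fails at once if the amber vial, beaker, dropper bottle or petri dish is moved more than 30 mm or tipped (distance of any of amber_vial, beaker, dropper, petri from where it was at the start of the episode above 0.03 m or angle between any of amber_vial, beaker, dropper, petri's own z axis and vertical above 0.5 rad).
It also fails if it takes over 72 s, if anything falls off the work surface, if the arm or the gripper's body presses on something with over 40 N, if the wrist force passes 120 N, or if a joint passes its speed limit or range.

## Working session

There is one attempt and no reset: what is moved stays moved. The work goes in short steps, Python scripts to look and compute and a tool call to move; the robot and the scene stay as the last step left them, time stands still between calls to the robot, and variables do not carry over. Pictures are saved under pics/ and viewed, at most 10 in all, crops included, and the job is handed in when it is done.

Besides the shell and the picture viewer there is one more tool, called after ">>>" in YAML: its name, and indented under it one key for each argument. carry_out: Moves the arm, as the interface text tells. Its arguments: {"type":"object","properties":{"motion":{"type":"array","items":{"type":"array","items":{"type":"number","minimum":-1,"maximum":1}}},"grip_force":{"type":"number"}},"required":["motion"]}

```bash
ls; mkdir -p pics
python3 - <<'E'
from station import *
import cv2
s=read_state()
print({k:s[k] for k in('time_s','position','tool_rot','gripper_width')})
try: print(grip_depth)
except Exception as e: print(e)
for n in('scene','top'):
    p=capture(n); cv2.imwrite(f'pics/{n}0.png',p['color'][:,:,::-1])
    print(n,p['fx'],p['cx'],p['cy'],p['rvec'],p['tvec'])
    for t in('ref_disc','seat','lip','pull','ball','photometer','amber_vial','beaker','dropper','petri'):
        print(t,[(round(d['p'],2),[round(float(x)) for x in d['uv']]) for d in look_for(p,t)[:4]])
E
```

```text
pics
{'time_s': 0.0, 'position': array([0.18657297, 0.5957607 , 0.23033975]), 'tool_rot': array([-1.79877979e+02, -2.29533458e-02,  1.62595200e+02]), 'gripper_width': 0.0848515874921857}
0.0187
scene 453.1866064102685 330.6148978554546 198.97409167755083 [ 1.93731683 -1.42523641  0.656947  ] [-0.03522454  0.4068232   0.77195314]
ref_disc [(0.7, [299, 206]), (0.5, [198, 195]), (0.28, [484, 215])]
seat [(0.79, [483, 216])]
lip [(0.73, [479, 215]), (0.34, [482, 190])]
pull [(0.74, [485, 216])]
ball []
photometer [(0.78, [482, 190])]
amber_vial [(0.49, [303, 163])]
beaker [(0.42, [483, 190]), (0.38, [212, 158])]
dropper []
petri [(0.74, [298, 243])]
top 384.1205085672361 320.53835436398055 195.4846839983335 [ 2.05203393 -2.15614424  0.24938509] [0.12993386 0.54018678 1.07763708]
ref_disc [(0.56, [284, 209]), (0.43, [202, 228])]
seat [(0.85, [433, 170])]
lip [(0.65, [434, 167])]
pull [(0.72, [433, 167])]
ball []
photometer [(0.6, [430, 140])]
amber_vial []
beaker [(0.87, [201, 198])]
dropper []
petri [(0.72, [304, 246])]
```

View pics/scene0.png

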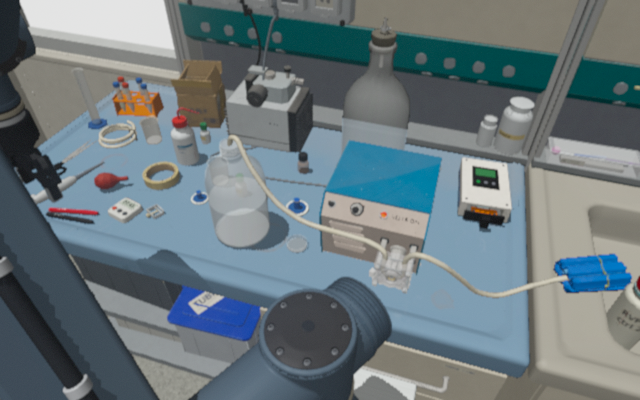

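View pics/top0.png

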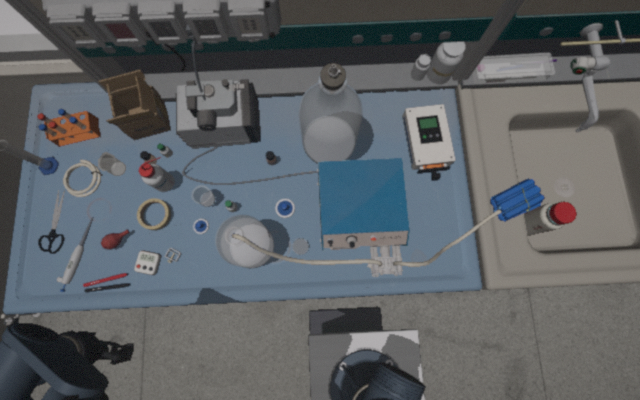

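The scene shows two blue-stubbed white discs: scene (299,206) / top (284,209), and the smaller one at scene (198,195) / top (202,228). The first is larger, so it fits. The photometer is at top (430,140), its pull near (435,176). I'll check an enlarged crop and compute positions.

```bash
cat > h.py <<'E'
from station import *
import numpy as np, cv2
from scipy.spatial.transform import Rotation as Ro
def cam(p,s=None):
    if 'rvec' in p:
        R=cv2.Rodrigues(np.array(p['rvec']))[0]; t=np.array(p['tvec']).ravel(); return R.T,-R.T@t
    T=np.eye(4);T[:3,:3]=Ro.from_euler('xyz',s['tool_rot'],degrees=True).as_matrix();T[:3,3]=s['position']
    M=T@np.array(p['tool_from_camera']); return M[:3,:3],M[:3,3]
def at(p,uv,z,s=None):
    R,c=cam(p,s); d=R@np.array([(uv[0]-p['cx'])/p['fx'],(uv[1]-p['cy'])/p['fy'],1]); return c+d*(z-c[2])/d[2]
def px(p,X,s=None):
    R,c=cam(p,s); q=R.T@(np.array(X)-c); return [p['fx']*q[0]/q[2]+p['cx'],p['fy']*q[1]/q[2]+p['cy']]
E
python3 - <<'E'
from h import *
t=capture('top');c=capture('scene')
for n,uv,z in(('disc',(284,209),.015),('disc2',(202,228),.015),('pull',(435,176),.045),('fl',(412,168),.054),('fr',(454,162),.054),('bl',(405,110),.054),('br',(444,105),.054),('beaker',(204,197),.03),('dropper',(231,206),.06),('vial',(271,157),.05),('petri',(301,245),.01),('boxfr',(408,245),0.0),('boxfrtop',(407,235),.13),('bot',(247,243),.1)):
    print(n,at(t,uv,z).round(3))
for n,uv,z in(('disc',(299,206),.015),('pull',(485,224),.045),('vial',(303,162),.03),('petri',(298,243),.01)): print('s',n,at(c,uv,z).round(3))
a=t['color'];
A=cv2.resize(a[185:260,180:320],None,fx=5,fy=5,interpolation=2)[:300]
A=cv2.resize(a[190:260,185:325],None,fx=5,fy=5,interpolation=2)
B=cv2.resize(c['color'][145:245,445:525],None,fx=5,fy=5,interpolation=2)[:,:]
B=cv2.resize(a[95:190,380:480],None,fx=2.3,fy=2.3,interpolation=2)
C=cv2.resize(c['color'][150:245,445:525],None,fx=2.3,fy=2.3,interpolation=2)
im=np.zeros((590,700,3),np.uint8);im[:350]=A;im[355:355+B.shape[0],:B.shape[1]]=B;im[355:355+C.shape[0],300:300+C.shape[1]]=C
cv2.imwrite('pics/crop.png',im[:,:,::-1])
E
```

```text
disc [0.52  0.216 0.015]
disc2 [0.473 0.466 0.015]
pull [ 0.594 -0.249  0.045]
fl [ 0.62  -0.179  0.054]
fr [ 0.632 -0.309  0.054]
bl [ 0.811 -0.177  0.054]
br [ 0.822 -0.301  0.054]
beaker [0.566 0.457 0.03 ]
dropper [0.527 0.368 0.06 ]
vial [0.677 0.249 0.05 ]
petri [0.408 0.169 0.01 ]
boxfr [ 0.393 -0.156  0.   ]
boxfrtop [ 0.408 -0.125  0.13 ]
bot [0.412 0.315 0.1  ]
s disc [0.523 0.207 0.015]
s pull [ 0.573 -0.255  0.045]
s vial [0.684 0.252 0.03 ]
s petri [0.405 0.167 0.01 ]
```

View pics/crop.png

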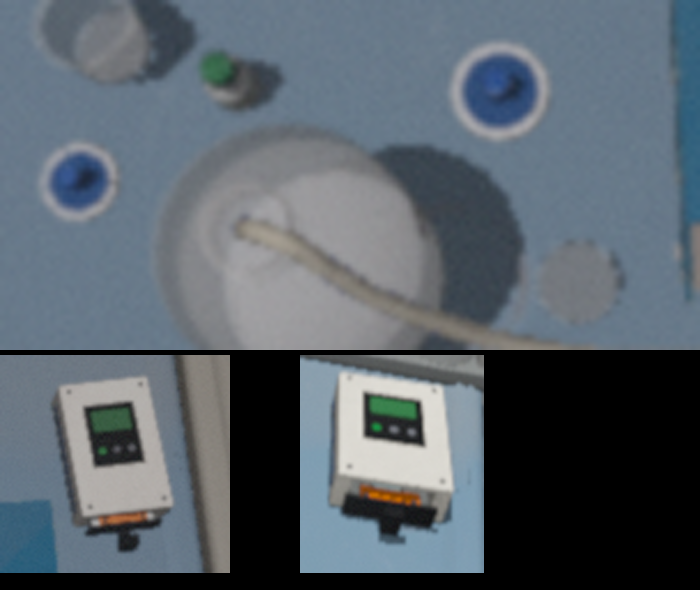

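Run:
```python
from h import *
t=capture('top');c=capture('scene');w=capture('wrist')
print(np.round(w['tool_from_camera'],3),w['fx'])
def tri(a,b):
    P=[]
    A=[];B=[]
    for p,uv in((t,a),(c,b)):
        R,o=cam(p);d=R@np.array([(uv[0]-p['cx'])/p['fx'],(uv[1]-p['cy'])/p['fy'],1]);d/=np.linalg.norm(d)
        M=np.eye(3)-np.outer(d,d);A.append(M);B.append(M@o)
    return np.linalg.solve(sum(A),sum(B)).round(3)
for n,a,b in(('carboytop',(237,237),(230,142)),('boxfr',(407,233),(432,212)),('boxfl',(322,236),(325,193)),('boxbr',(404,161),(441,152)),('boxbl',(320,162),(345,145)),('bigbottle',(333,76),(382,32)),('clamp',(385,258),(397,250)),('pull',(435,176),(485,222)),
 ('phfl',(412,168),(462,211)),('phfr',(454,162),(506,218)),('phbl',(405,110),(462,160)),('phbr',(444,105),(506,163))): print(n,tri(a,b))
```

```text
[[-0.    -0.959 -0.284  0.072]
 [ 1.    -0.    -0.    -0.   ]
 [ 0.    -0.284  0.959 -0.143]
 [ 0.     0.     0.     1.   ]] 319.03130406276597
carboytop [0.407 0.308 0.271]
boxfr [ 0.407 -0.116  0.195]
boxfl [0.411 0.105 0.182]
boxbr [ 0.592 -0.116  0.216]
boxbl [0.612 0.108 0.171]
bigbottle [0.731 0.069 0.412]
clamp [ 0.351 -0.065  0.124]
pull [ 0.599 -0.256  0.028]
phfl [ 0.632 -0.195  0.016]
phfr [ 0.641 -0.315  0.022]
phbl [ 0.814 -0.179  0.046]
phbr [ 0.817 -0.297  0.063]
```

The larger disc is confirmed: rim about 19 px across in the top view against about 15 px for the other, centre ≈(0.521, 0.212). Photometer pull ≈(0.585,-0.252), box 0.19 m and carboy 0.27 m high. Setting out, high.

>>> carry_out:
  motion:
    - [0,0,0,-0.9,-1]
    - [0,0,0,-0.9,-1]
    - [0,0,0,-0.4,-0.55]
    - [0,-0.44,-0.85,0,0]
    - [0,-0.44,-0.85,0,0]

```text
time_s: 1.98
position: [0.2454, 0.4965, 0.3637]
tool_rot: [180.0, 0.1, -176.9]
contact_force: [0.6, 0.0, -0.4]
gripper_width: 0.0855
grasp_force: 0.0
```

>>> carry_out:
  motion:
    - [0,-0.44,-0.85,0,0]
    - [0,-0.44,-0.85,0,0]
    - [0,-0.44,-0.85,0,0]
    - [0,-0.44,-0.85,0,0]
    - [0,-0.44,-0.85,0,0]

```text
time_s: 2.6
position: [0.3908, 0.2479, 0.3636]
tool_rot: [180.0, 0.1, -177.0]
contact_force: [0.4, 1.3, 0.5]
gripper_width: 0.0852
grasp_force: 0.0
```

>>> carry_out:
  motion:
    - [0,-0.44,-0.85,0,0]
    - [0,0,-0.95,0,0]
    - [0,0,-0.95,0,0]
    - [0,0,-0.95,0,0]
    - [0,0,-0.95,0,0]

```text
time_s: 3.22
position: [0.4309, -0.0295, 0.3636]
tool_rot: [-180.0, 0.1, -177.0]
contact_force: [0.2, -0.9, -0.5]
gripper_width: 0.0854
grasp_force: 0.0
```

>>> carry_out:
  motion:
    - [0,0,-0.95,0,0]
    - [0,0,-0.95,0,0]
    - [0,0,-0.95,0,0]
    - [0,0,-0.8,0.5,0]
    - [0,0,0,0.8,0]

```text
time_s: 3.85
position: [0.444, -0.2515, 0.2859]
tool_rot: [-179.7, 0.3, -177.3]
contact_force: [0.5, -0.0, 0.0]
gripper_width: 0.0855
grasp_force: 0.0
```

Run:
```python
from h import *
s=read_state();w=capture('wrist');cv2.imwrite('pics/w1.png',w['color'][:,:,::-1])
print(s['position'],s['tool_rot'])
for t in('pull','lip','photometer'):
    for d in look_for(w,t)[:2]: print(t,d['p'],d['uv'],at(w,d['uv'],.045,s).round(3))
```

```text
[ 0.4439928  -0.25145646  0.28586193] [-179.67435473    0.27471034 -177.25856565]
pull 0.9 [310.0, 290.3] [ 0.618 -0.257  0.045]
lip 0.95 [313.7, 287.3] [ 0.613 -0.253  0.045]
photometer 0.93 [313.1, 312.5] [ 0.654 -0.252  0.045]
```

View pics/w1.png

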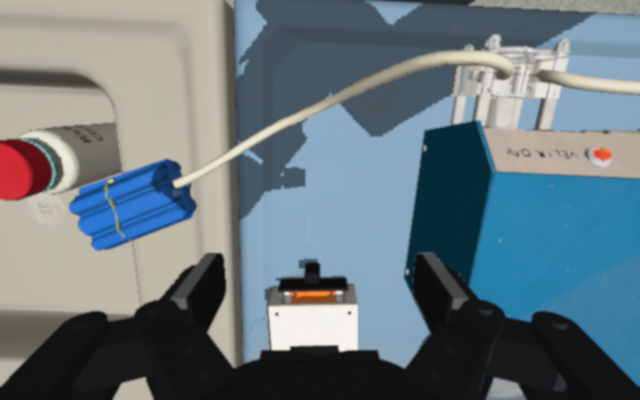

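The wrist view shows the pull at (311,266), the black front plate along row ~283 (columns 278–347) and the housing's front top edge from (269,288) to (356,290).

Run:
```python
from h import *
s=read_state();w=capture('wrist')
for n,uv,z in(('pull',(311,266),.045),('plateR',(278,284),.035),('plateL',(347,284),.035),('hR',(269,288),.054),('hL',(356,290),.054),('screwR',(278,313),.054),('screwL',(347,314),.054),('sideR',(272,340),.054),('sideL',(357,340),.054)): print(n,at(w,uv,z,s).round(4))
cv2.imwrite('pics/w2.png',cv2.resize(w['color'][250:350,250:370],None,fx=6,fy=6,interpolation=2)[:,:,::-1])
```

```text
pull [ 0.5773 -0.2501  0.045 ]
plateR [ 0.6129 -0.2948  0.035 ]
plateL [ 0.608  -0.1986  0.035 ]
hR [ 0.6079 -0.3045  0.054 ]
hL [ 0.6049 -0.1884  0.054 ]
screwR [ 0.6461 -0.2919  0.054 ]
screwL [ 0.6429 -0.1975  0.054 ]
sideR [ 0.6908 -0.2997  0.054 ]
sideL [ 0.6847 -0.1802  0.054 ]
```

View pics/w2.png

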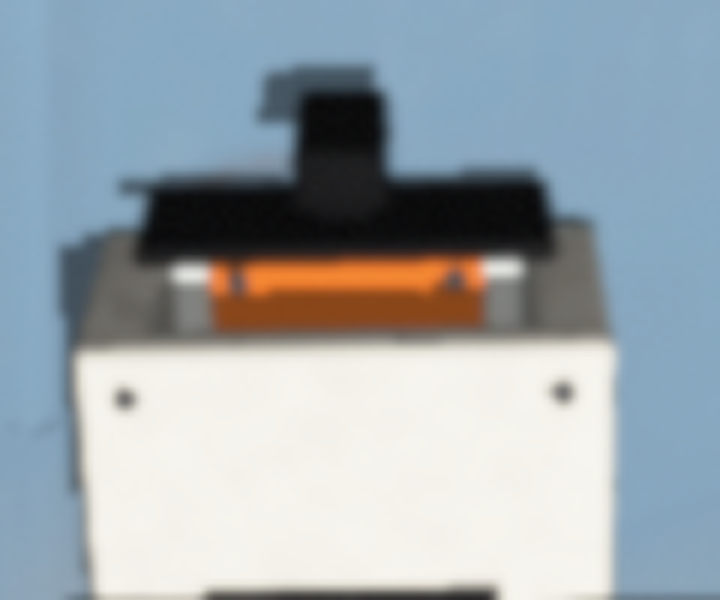

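Run:
```python
from h import *
s=read_state();w=capture('wrist')
q=lambda u,v:(250+(u+.5)/6-.5,250+(v+.5)/6-.5)
for n,uv,z in(('pullfront',q(343,93),.045),('pullback',q(343,152),.045),('plateR',q(137,258),.035),('plateL',q(552,250),.035),('hR',q(75,347),.054),('hL',q(613,340),.054),('screwR',q(124,399),.054),('screwL',q(563,391),.054)): print(n,at(w,uv,z,s).round(4))
t=s['position'];print(t)
```

```text
pullfront [ 0.5785 -0.2567  0.045 ]
pullback [ 0.5933 -0.2561  0.045 ]
plateR [ 0.6297 -0.3035  0.035 ]
plateL [ 0.6223 -0.206   0.035 ]
hR [ 0.6412 -0.3148  0.054 ]
hL [ 0.6328 -0.1926  0.054 ]
screwR [ 0.6545 -0.3035  0.054 ]
screwL [ 0.6469 -0.203   0.054 ]
[ 0.44318675 -0.24656164  0.28669373]
```

>>> carry_out:
  motion:
    - [0,-0.474,-0.066,0.62,-0.125]
    - [0,-0.474,-0.066,0.62,0]
    - [0,-0.474,-0.066,0.62,0]
    - [0,-0.474,-0.066,0.62,0]
    - [0,-0.474,-0.066,0.62,0]

```text
time_s: 4.78
position: [0.5888, -0.2571, 0.1008]
tool_rot: [-179.8, 0.2, -175.9]
contact_force: [-0.2, -0.6, 1.2]
gripper_width: 0.0857
grasp_force: 0.0
```

>>> carry_out:
  motion:
    - [0,0,0,0,0]
    - [0,0,0,0,0]
    - [0,0,0,0,0]
    - [0,0,0,0,0]
    - [0,0,0,0,0]

```text
time_s: 5.4
position: [0.5857, -0.2571, 0.1004]
tool_rot: [-179.9, 0.1, -176.0]
contact_force: [0.1, 0.1, -0.6]
gripper_width: 0.0855
grasp_force: 0.0
```

Run:
```python
from h import *
s=read_state();w=capture('wrist');print(s['position'],s['tool_rot'])
a=w['color'].copy()
for d in look_for(w,'pull')[:2]: print(d)
c=np.array([.586,-.2565,.045]);ax=np.array([.9976,.0698,0]);ay=np.array([-.0698,.9976,0])
for i,j in((-8,-11),(-8,11),(8,11),(8,-11)):
    u=px(w,c+ax*i/1e3+ay*j/1e3,s);print(np.round(u,1));cv2.circle(a,tuple(int(round(x)) for x in u),2,(255,0,0),-1)
cv2.imwrite('pics/w3.png',a[:,:,::-1])
```

```text
[ 0.58568074 -0.25709425  0.10041094] [-1.79948600e+02  6.40931146e-02 -1.76026882e+02]
{'uv': [320.3, 263.5], 'p': 0.95}
[303.7 206.9]
[337.4 206.9]
[337.  229.7]
[304.  229.7]
```

View pics/w3.png

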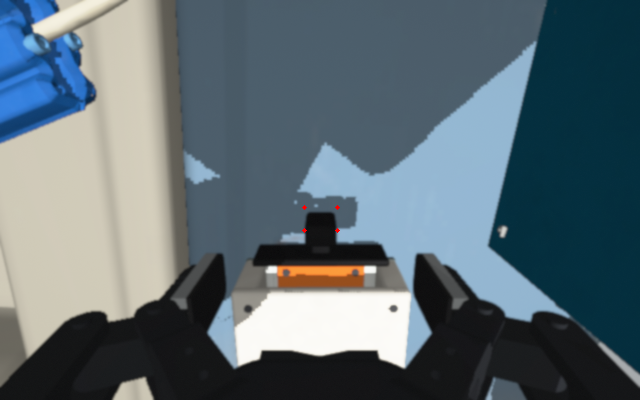

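Prediction against picture: the pull is centred in y, and its front edge is at row 213 rather than 207, so it lies 4 mm farther in x. Descend and grip.

>>> carry_out:
  motion:
    - [0,-0.07,0,0.5,0]
    - [0,0,0,0.5,0]
    - [0,0,0,0.42,0]
    - [0,0,0,0,0]
    - [1,0,0,0,0]
  grip_force: 60

```text
time_s: 6.12
position: [0.5904, -0.2569, 0.0148]
tool_rot: [-180.0, 0.1, -176.0]
contact_force: [-0.5, 0.1, 0.4]
gripper_width: 0.0697
grasp_force: 0.0
```

>>> carry_out:
  motion:
    - [1,0,0,0,0]
    - [1,0,0,0,0]
    - [1,0,0,0,0]
    - [1,0,0,0,0]
    - [1,0,0,0,0]

```text
time_s: 6.75
position: [0.5903, -0.2561, 0.0153]
tool_rot: [180.0, 0.1, -176.0]
contact_force: [-1.0, 2.2, 6.1]
gripper_width: 0.0208
grasp_force: 59.9
```

>>> carry_out:
  motion:
    - [1,0.2,0,0,0]
    - [1,0.3,0,0,0]
    - [1,0.3,0,0,0]
    - [1,0.3,0,0,0]
    - [1,0.3,0,0,0]

```text
time_s: 7.38
position: [0.5071, -0.2622, 0.0152]
tool_rot: [-179.9, 0.2, -176.0]
contact_force: [2.4, 3.3, 5.0]
gripper_width: 0.0209
grasp_force: 59.8
```

>>> carry_out:
  motion:
    - [1,0.3,0,0,0]
    - [1,0.18,0,0,0]
    - [1,0.05,0,0,0]
    - [1,0.03,0,0,0]
    - [1,0,0,0,0]

```text
time_s: 8.0
position: [0.4842, -0.2642, 0.0152]
tool_rot: [-179.6, 1.2, -176.4]
contact_force: [34.7, 19.1, -5.5]
gripper_width: 0.0207
grasp_force: 59.5
```

>>> carry_out:
  motion:
    - [1,-0.05,0,0,0]
    - [1,0,0,0,0]
    - [1,0,0,0,0]
    - [1,0,0,0,0]
    - [1,0,0,0,0]

```text
time_s: 8.62
position: [0.4842, -0.2641, 0.0152]
tool_rot: [-179.7, 0.9, -176.3]
contact_force: [23.8, 14.4, -2.6]
gripper_width: 0.021
grasp_force: 60.1
```

```bash
python3 - <<'E'
from h import *
s=read_state();print(s['position'],s['tool_rot'],s['contact_force'],s['qpos'])
for n in('scene','top'):
    p=capture(n)
    for t in('seat','pull','ball','lip'): print(n,t,[(round(d['p'],2),d['uv']) for d in look_for(p,t)[:2]])
    a=p['color'][130:260,400:540] if n=='scene' else p['color'][95:225,370:510]
    cv2.imwrite(f'pics/{n}1.png',cv2.resize(a,None,fx=4,fy=4,interpolation=2)[:,:,::-1])
E
python3 -c "
import cv2,numpy as np
a=cv2.imread('pics/scene1.png');b=cv2.imread('pics/top1.png')
cv2.imwrite('pics/both.png',cv2.resize(np.hstack([a,b]),(800,371)))"
```

```text
[ 0.48420449 -0.26410526  0.01524129] [-179.73202813    0.91368531 -176.31695674] [23.8359611  14.3900346  -2.64262319] [ -40.46402558   43.74365496  101.60346378    0.79800818   33.81316881
 -134.80471164]
scene seat [(0.65, [478.7, 219.4])]
scene pull [(0.88, [480.1, 223.6])]
scene ball []
scene lip [(0.55, [471.6, 223.0])]
top seat []
top pull []
top ball []
top lip []
```

View pics/both.png

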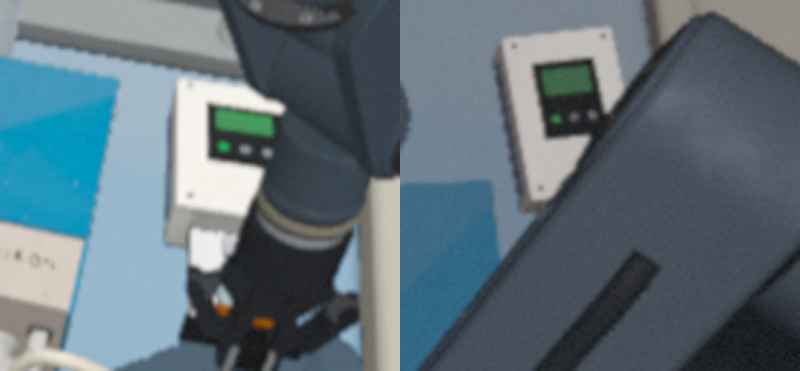

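The arm hides most of it: the slide is out, with orange visible behind the fingers near (262,323). The 24 N points to the stop. I'll release, rise and measure from above.

>>> carry_out:
  motion:
    - [1,-0.07,0,0,0]
    - [0,0,0,0,0]
    - [0,0,0,0,0]
    - [0,0,0,-0.7,0]
    - [0,0,0,-0.9,0]

```text
time_s: 9.75
position: [0.478, -0.2639, 0.1096]
tool_rot: [179.8, -0.2, -176.1]
contact_force: [1.0, -0.8, 0.9]
gripper_width: 0.0857
grasp_force: 0.0
```

>>> carry_out:
  motion:
    - [0,0,0,-0.9,0]
    - [0,0,0,-0.7,0]
    - [0,0,0,0,0]
    - [0,0,0,0,0]
    - [0,0,0,0,0]

```text
time_s: 10.38
position: [0.4785, -0.2636, 0.2044]
tool_rot: [179.8, -0.2, -176.0]
contact_force: [0.2, 0.3, -0.2]
gripper_width: 0.0853
grasp_force: 0.0
```

Run:
```python
from h import *
s=read_state();w=capture('wrist');print(s['position'],s['tool_rot'])
for t in('seat','pull','lip','ball'): print(t,[(round(d['p'],2),d['uv']) for d in look_for(w,t)[:2]])
cv2.imwrite('pics/w4.png',w['color'][:,:,::-1])
```

```text
[ 0.47852474 -0.26357683  0.20435111] [ 1.79845086e+02 -1.68486892e-01 -1.76032015e+02]
seat [(0.79, [319.8, 260.8])]
pull [(0.94, [314.8, 258.8])]
lip [(0.93, [319.5, 255.0])]
ball []
```

View pics/w4.png

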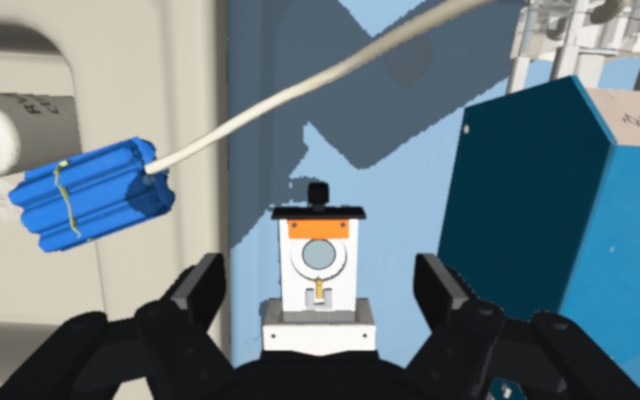

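The view shows the slide out: pull (318,190), lip (319,229), recess (319,255), guide block (319,297), housing front ~row 310. I'll measure the lip numerically from its orange mask.

```bash
cat >> h.py <<'E'
def lipfit(w,s,z=.028):
    hsv=cv2.cvtColor(w['color'],cv2.COLOR_RGB2HSV)
    m=cv2.inRange(hsv,(5,150,90),(20,255,255)); n,l,st,ce=cv2.connectedComponentsWithStats(m)
    k=1+np.argmax(st[1:,4]); v,u=np.nonzero(l==k)
    P=np.array([at(w,(a,b),z,s)[:2] for a,b in zip(u,v)])
    return st[k],cv2.minAreaRect((P*1e3).astype(np.float32)),P
E
python3 - <<'E'
from h import *
s=read_state();w=capture('wrist')
st,r,P=lipfit(w,s);print(st,r,cv2.boxPoints(r).round(1).tolist())
for n,uv,z in(('pullfront',(318,183),.045),('recess c rim?',(319,254),.022),('hfl',(262,322),.054),('hfr',(377,322),.054),('screwR',(274,336),.054),('screwL',(364,336),.054)): print(n,at(w,uv,z,s).round(4))
hsv=cv2.cvtColor(w['color'],cv2.COLOR_RGB2HSV)
for r in range(180,330,3): print(r,w['color'][r,319].tolist(),end=' ')
E
```

```text
[ 289  217   60   21 1122] ((533.4203491210938, -260.8470458984375), (22.997440338134766, 63.257869720458984), 3.9545907974243164) [[519.7999877929688, -230.10000610351562], [524.0999755859375, -293.20001220703125], [547.0999755859375, -291.6000061035156], [542.7000122070312, -228.5]]
pullfront [ 0.4808 -0.2651  0.045 ]
recess c rim? [ 0.568 -0.258  0.022]
hfl [ 0.6374 -0.3152  0.054 ]
hfr [ 0.6288 -0.1907  0.054 ]
screwR [ 0.6546 -0.3017  0.054 ]
screwL [ 0.6478 -0.2028  0.054 ]
180 [67, 82, 93] 183 [14, 14, 15] 186 [12, 14, 14] 189 [18, 18, 20] 192 [19, 19, 20] 195 [18, 18, 19] 198 [19, 19, 20] 201 [16, 18, 18] 204 [21, 23, 23] 207 [38, 39, 40] 210 [23, 24, 25] 213 [27, 27, 28] 216 [53, 43, 41] 219 [239, 137, 54] 222 [252, 163, 65] 225 [252, 161, 64] 228 [252, 161, 63] 231 [252, 160, 63] 234 [252, 159, 63] 237 [234, 143, 86] 240 [168, 190, 194] 243 [171, 192, 197] 246 [170, 192, 196] 249 [170, 192, 196] 252 [170, 192, 197] 255 [170, 192, 196] 258 [170, 192, 196] 261 [170, 191, 195] 264 [169, 190, 195] 267 [144, 155, 157] 270 [246, 247, 245] 273 [247, 248, 246] 276 [158, 156, 147] 279 [198, 159, 82] 282 [227, 190, 97] 285 [232, 192, 99] 288 [237, 199, 103] 291 [237, 199, 102] 294 [236, 199, 101] 297 [243, 229, 189] 300 [198, 200, 195] 303 [153, 153, 156] 306 [219, 219, 221] 309 [186, 187, 183] 312 [146, 147, 144] 315 [145, 146, 143] 318 [142, 143, 139] 321 [125, 123, 117] 324 [225, 223, 214] 327 [251, 249, 245]
```

Run:
```python
from h import *
s=read_state();w=capture('wrist');print(s['position'],s['tool_rot'],w['cx'],w['cy'],w['fx'],w['fy'])
ax=np.array([.9976,.0698])
for r in range(180,326,1):
    c=w['color'][r,319].astype(int); p=w['color'][r-1,319].astype(int)
    if abs(c-p).sum()>45: print(r,p,c,{z:round(float((at(w,(319,r-.5),z/1e3,s)[:2]-[.569,-.2585])@ax*1e3),1) for z in(16,24,28,30,35,45,54)})
for col in(270,370):
  for r in range(285,330):
    c=w['color'][r,col].astype(int); p=w['color'][r-1,col].astype(int)
    if abs(c-p).sum()>45: print(col,r,p,c,{z:round(float((at(w,(col,r-.5),z/1e3,s)[:2]-[.569,-.2585])@ax*1e3),1) for z in(0,16,24,54)})
cv2.imwrite('pics/w5.png',cv2.resize(w['color'][175:345,250:390],None,fx=3.5,fy=3.5,interpolation=2)[:,:,::-1])
```

```text
[ 0.47957871 -0.26403305  0.20546766] [ 1.79951216e+02 -5.31752534e-02 -1.76003684e+02] 319.11575483309355 199.2199486140826 319.03130406276597 319.03130406276597
180 [ 80  98 112] [64 79 90] {16: -85.1, 24: -86.9, 28: -87.8, 30: -88.3, 35: -89.4, 45: -91.7, 54: -93.7}
181 [64 79 90] [39 48 55] {16: -84.0, 24: -85.8, 28: -86.7, 30: -87.2, 35: -88.4, 45: -90.7, 54: -92.8}
182 [39 48 55] [18 21 24] {16: -82.9, 24: -84.7, 28: -85.7, 30: -86.2, 35: -87.3, 45: -89.7, 54: -91.8}
217 [56 43 41] [112  62  37] {16: -43.2, 24: -46.0, 28: -47.5, 30: -48.2, 35: -49.9, 45: -53.5, 54: -56.7}
218 [112  62  37] [195 103  43] {16: -42.0, 24: -44.9, 28: -46.3, 30: -47.0, 35: -48.8, 45: -52.4, 54: -55.6}
219 [195 103  43] [243 141  55] {16: -40.9, 24: -43.7, 28: -45.2, 30: -45.9, 35: -47.7, 45: -51.3, 54: -54.6}
237 [244 144  66] [211 130  91] {16: -19.3, 24: -22.7, 28: -24.5, 30: -25.3, 35: -27.4, 45: -31.7, 54: -35.5}
238 [211 130  91] [163 146 140] {16: -18.1, 24: -21.6, 28: -23.3, 30: -24.1, 35: -26.3, 45: -30.6, 54: -34.5}
239 [163 146 140] [160 176 179] {16: -16.9, 24: -20.4, 28: -22.1, 30: -23.0
[... 2151 characters left out ...]
54: 31.7}
270 297 [132 162 183] [105 127 141] {0: 68.5, 16: 58.0, 24: 52.7, 54: 33.0}
270 298 [105 127 141] [ 91 103 109] {0: 70.0, 16: 59.4, 24: 54.1, 54: 34.2}
270 322 [128 125 119] [155 151 143] {0: 105.3, 16: 93.1, 24: 87.0, 54: 64.0}
270 323 [155 151 143] [194 190 179] {0: 106.8, 16: 94.5, 24: 88.4, 54: 65.3}
270 324 [194 190 179] [228 225 217] {0: 108.3, 16: 96.0, 24: 89.8, 54: 66.6}
270 325 [228 225 217] [244 242 235] {0: 109.8, 16: 97.4, 24: 91.2, 54: 67.9}
370 322 [132 129 123] [153 150 142] {0: 105.4, 16: 93.2, 24: 87.1, 54: 64.2}
370 323 [153 150 142] [196 192 182] {0: 107.0, 16: 94.6, 24: 88.5, 54: 65.4}
370 324 [196 192 182] [235 232 224] {0: 108.5, 16: 96.1, 24: 89.9, 54: 66.7}
```

View pics/w5.png

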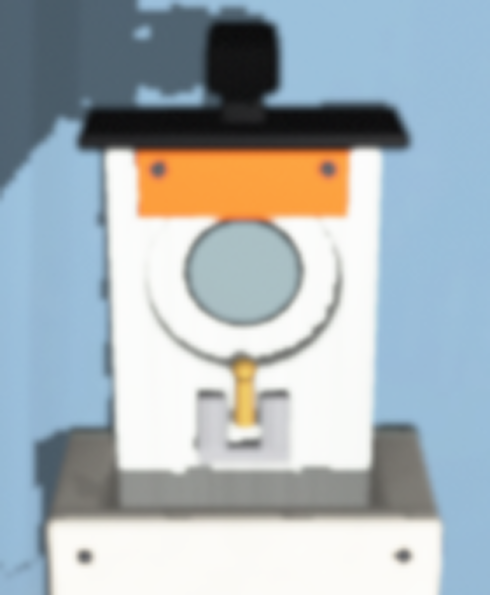

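Recess floor, lip, guide block and pull all agree with seat ≈(0.569,-0.2585), yaw 4°. The first grip sat about 10 mm off the pull's centre. The housing face looks nearer than 88 mm, so I'll regrip the pull at its centre and pull again to be sure of the stop.

>>> carry_out:
  motion:
    - [0,-0.227,0,0.8,0]
    - [0,0,0,0.8,0]
    - [0,0,0,0.8,0]
    - [0,0,0,0.6,0]
    - [0,0,0,0.18,0]

```text
time_s: 11.35
position: [0.4922, -0.2623, 0.0131]
tool_rot: [179.8, -0.2, -176.0]
contact_force: [1.1, 0.0, 0.8]
gripper_width: 0.0855
grasp_force: 0.0
```

>>> carry_out:
  motion:
    - [1,0,0,0,0]
    - [1,0,0,0,0]
    - [1,0,0,0,0]
    - [1,0,0,0,0]
    - [1,0,0,0,0]
  grip_force: 80

```text
time_s: 11.98
position: [0.494, -0.2632, 0.0169]
tool_rot: [-180.0, 0.1, -176.0]
contact_force: [-0.7, 2.9, 5.8]
gripper_width: 0.0207
grasp_force: 78.8
```

>>> carry_out:
  motion:
    - [1,0.05,0,0,0]
    - [1,0.05,0,0,0]
    - [1,0.05,0,0,0]
    - [1,0,0,0,0]
    - [1,0,0,0,0]

```text
time_s: 12.6
position: [0.494, -0.2634, 0.017]
tool_rot: [-179.7, 1.0, -176.2]
contact_force: [27.8, 14.0, -5.3]
gripper_width: 0.0205
grasp_force: 78.9
```

No movement at 28 N, so the slide is at its stop. Release, and go over to the disc.

>>> carry_out:
  motion:
    - [1,-0.15,0,0,0]
    - [0,0,0,0,0]
    - [0,0,0,0,0]
    - [0,0,0,-0.8,0]
    - [0,0,0,-0.95,0]

```text
time_s: 13.22
position: [0.4917, -0.2629, 0.12]
tool_rot: [179.8, -0.2, -176.1]
contact_force: [-0.7, 0.1, 0.4]
gripper_width: 0.0855
grasp_force: 0.0
```

>>> carry_out:
  motion:
    - [0,0,0,-0.95,0]
    - [0,0,0,-0.95,0]
    - [0,0,0,-0.95,0]
    - [0,0,0.6,-0.2,0]
    - [0,-0.1,0.9,0,0]

```text
time_s: 13.85
position: [0.4931, -0.174, 0.3049]
tool_rot: [-179.9, 0.2, -176.2]
contact_force: [0.7, 0.4, 0.1]
gripper_width: 0.0854
grasp_force: 0.0
```

>>> carry_out:
  motion:
    - [0,-0.15,0.95,0,0]
    - [0,-0.15,0.95,0,0]
    - [0,-0.15,0.95,0,0]
    - [0,-0.15,0.95,0,0]
    - [0,-0.15,0.95,0,0]

```text
time_s: 14.48
position: [0.5174, 0.1156, 0.3031]
tool_rot: [-180.0, -0.0, -176.1]
contact_force: [1.6, 0.2, -0.0]
gripper_width: 0.0852
grasp_force: 0.0
```

>>> carry_out:
  motion:
    - [0,-0.1,0.9,0,0]
    - [0,0,0.72,0.4,0]
    - [0,0,0,0.8,0]
    - [0,0,0,0.5,0]
    - [0,0,0,0,0]

```text
time_s: 15.1
position: [0.5149, 0.2109, 0.1988]
tool_rot: [-179.9, -0.4, -176.0]
contact_force: [-0.3, 0.2, 0.4]
gripper_width: 0.0856
grasp_force: 0.0
```

Run:
```python
from h import *
s=read_state();w=capture('wrist');print(s['position'],s['tool_rot'])
print([(round(d['p'],2),d['uv'],at(w,d['uv'],.01,s).round(4)) for d in look_for(w,'ref_disc')[:3]])
hsv=cv2.cvtColor(w['color'],cv2.COLOR_RGB2HSV)
m=cv2.inRange(hsv,(0,0,150),(179,60,255));n,l,st,ce=cv2.connectedComponentsWithStats(m)
for i in range(1,n):
    if st[i,4]>60: print(st[i],ce[i].round(1),at(w,ce[i],.005,s).round(4))
cv2.imwrite('pics/w6.png',w['color'][:,:,::-1])
```

```text
[0.51486708 0.21093461 0.19878064] [-179.94642804   -0.40884364 -176.03320227]
[(0.75, [325.9, 183.6], array([0.5221, 0.2182, 0.01  ])), (0.19, [346.9, 322.5], array([0.6937, 0.2568, 0.01  ]))]
[   0    0  112   23 2097] [54.8  9.4] [ 0.3732 -0.0484  0.005 ]
[  371     0   269   195 39043] [506.9  92.4] [0.417  0.3925 0.005 ]
[ 620    0   20  102 1278] [631.   50.1] [0.3704 0.5036 0.005 ]
[316  20  66  69 741] [338.9  44.8] [0.3852 0.2206 0.005 ]
[ 260   35   54   58 2415] [286.8  63.7] [0.4056 0.1712 0.005 ]
[295 159  57  56 935] [326.2 184.6] [0.5243 0.2188 0.005 ]
[473 196  23  14 163] [484.4 204.2] [0.5344 0.3949 0.005 ]
[ 512  215   95   75 3942] [561.1 252.6] [0.586  0.4956 0.005 ]
[227 273 110   4 113] [282.4 275.1] [0.6374 0.1754 0.005 ]
[ 209  300   49   67 2061] [234.1 334.3] [0.7246 0.118  0.005 ]
[621 363  19  17 127] [630.3 370.7] [0.7449 0.632  0.005 ]
```

>>> carry_out:
  motion:
    - [0,-0.18,0.08,0.6,0]
    - [0,0,0,0.57,0]
    - [0,0,0,0,0]
    - [0,0,0,0,0]
    - [0,0,0,0,0]

```text
time_s: 15.82
position: [0.5291, 0.2175, 0.1332]
tool_rot: [180.0, 0.2, -176.0]
contact_force: [0.5, -0.6, 0.3]
gripper_width: 0.0853
grasp_force: 0.0
```

Run:
```python
from h import *
s=read_state();w=capture('wrist');print(s['position'],s['tool_rot'])
hsv=cv2.cvtColor(w['color'],cv2.COLOR_RGB2HSV)
m=cv2.inRange(hsv,(0,0,140),(179,60,255));m[:,:240]=0;m[:,420:]=0;n,l,st,ce=cv2.connectedComponentsWithStats(m)
for i in range(1,n):
    if st[i,4]>400: print(st[i],ce[i].round(1))
k=max((i for i in range(1,n) if st[i,1]>90 and 60<st[i,2]<110),key=lambda i:st[i,4])
c=cv2.findContours((l==k).astype(np.uint8),cv2.RETR_EXTERNAL,cv2.CHAIN_APPROX_NONE)[0][0]
P=np.array([at(w,q,.005,s)[:2] for q in c[:,0]]);(x,y),r=cv2.minEnclosingCircle((P*1e3).astype(np.float32));print(x,y,r)
A=np.c_[2*P,np.ones(len(P))];b=(P**2).sum(1);o=np.linalg.lstsq(A,b,rcond=None)[0];print(o[:2],np.sqrt(o[2]+o[0]**2+o[1]**2))
print(cv2.fitEllipse(c))
a=w['color'].copy()
for t in np.linspace(0,6.28,40):
    for rr,z in((.03,.005),(.008,.034)):
        cv2.circle(a,tuple(int(round(v)) for v in px(w,[x/1e3+rr*np.cos(t),y/1e3+rr*np.sin(t),z],s)),0,(255,0,0),-1)
cv2.imwrite('pics/w7.png',cv2.resize(a[100:300,200:440],None,fx=3,fy=3)[:,:,::-1])
```

```text
[0.52913582 0.21753266 0.1332159 ] [ 179.97048544    0.23268919 -176.01062494]
[ 240    0   65   67 3742] [271.   31.1]
[308   0  27  64 571] [316.2  29.6]
[ 376    0   44  136 3389] [396.9  61.4]
[ 282  152   71   69 1359] [318.  181.7]
[240 286 172  10 578] [321.8 290.4]
527.182861328125 215.12139892578125 31.192729949951172
[0.5266237  0.21548834] 0.030281710062315594
((317.2499084472656, 185.3369903564453), (66.86495971679688, 69.3602066040039), 106.89524841308594)
```

View pics/w7.png

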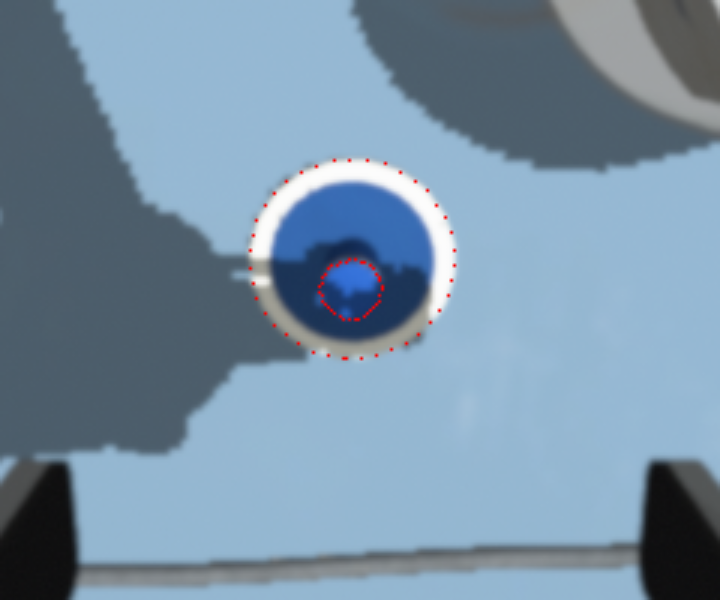

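The fit is good: the circles match the disc (centre (0.527,0.2153), r 30 mm) and the stub top. Descend and grip the stub lightly.

>>> carry_out:
  motion:
    - [0,-0.03,-0.02,0.6,0]
    - [0,0,0,0.6,0]
    - [0,0,0,0.5,0]
    - [0,0,0,0.27,0]
    - [0,0,0,0,0]
  grip_force: 30

```text
time_s: 16.5
position: [0.5294, 0.2162, 0.0125]
tool_rot: [-180.0, -0.1, -176.0]
contact_force: [0.0, -0.0, 0.7]
gripper_width: 0.0855
grasp_force: 0.0
```

>>> carry_out:
  motion:
    - [0.6,0,0,0,0]
    - [1,0,0,0,0]
    - [1,0,0,0,0]
    - [1,0,0,0,0]
    - [1,0,0,0,0]

```text
time_s: 17.12
position: [0.5299, 0.2164, 0.0135]
tool_rot: [180.0, 0.0, -176.0]
contact_force: [0.0, -0.0, 5.3]
gripper_width: 0.0147
grasp_force: 29.2
```

>>> carry_out:
  motion:
    - [1,0,0,-0.5,0]
    - [1,0,0,-0.9,0]
    - [1,0,0,-0.95,0]
    - [1,0,0,-0.95,0]
    - [1,0,0,-0.95,0]

```text
time_s: 17.75
position: [0.529, 0.2161, 0.2694]
tool_rot: [-180.0, -0.0, -176.0]
contact_force: [0.8, 0.3, -0.5]
gripper_width: 0.0147
grasp_force: 29.3
```

>>> carry_out:
  motion:
    - [1,0,-0.4,-0.55,0]
    - [1,-0.1,-0.8,0,0]
    - [1,-0.1,-0.9,0,0]
    - [1,-0.1,-0.9,0,0]
    - [1,-0.1,-0.9,0,0]

```text
time_s: 18.38
position: [0.5695, -0.017, 0.3005]
tool_rot: [180.0, -0.0, -176.0]
contact_force: [0.6, 0.3, -1.2]
gripper_width: 0.0147
grasp_force: 29.4
```

>>> carry_out:
  motion:
    - [1,0,-0.9,0,0]
    - [1,0,-0.9,0,0]
    - [1,0,-0.9,0,0]
    - [1,0,-0.8,0,0]
    - [1,0,-0.52,0.4,0]

```text
time_s: 19.0
position: [0.5875, -0.2594, 0.2781]
tool_rot: [-179.8, 0.2, -176.1]
contact_force: [0.7, 0.8, -1.2]
gripper_width: 0.0148
grasp_force: 29.4
```

>>> carry_out:
  motion:
    - [1,0,0,0.8,0]
    - [1,0,0,0.8,0]
    - [1,0,0,0.6,0]
    - [1,0,0,0.3,0]
    - [1,0,0,0,0]

```text
time_s: 19.62
position: [0.586, -0.2557, 0.1257]
tool_rot: [179.9, -0.1, -176.0]
contact_force: [0.0, 0.9, -0.4]
gripper_width: 0.0144
grasp_force: 29.4
```

Run:
```python
from h import *
s=read_state();w=capture('wrist');print(s['position'],s['tool_rot'],s['gripper_width'],s['time_s'])
st,r,P=lipfit(w,s);print(st,r,cv2.boxPoints(r).round(1).tolist())
hsv=cv2.cvtColor(w['color'],cv2.COLOR_RGB2HSV)
m=cv2.inRange(hsv,(100,120,60),(125,255,255));m[:,:230]=0;m[:,410:]=0
n,l,stt,ce=cv2.connectedComponentsWithStats(m)
z=s['position'][2]-.0085
for i in range(1,n):
    if stt[i,4]>100: print('blue',stt[i],ce[i].round(1),at(w,ce[i],z,s).round(4))
for r in range(140,330,2): print(r,w['color'][r,319].tolist(),end=' ')
cv2.imwrite('pics/w8.png',w['color'][:,:,::-1])
```

```text
[ 0.5859841  -0.25565471  0.1256549 ] [ 1.79897996e+02 -1.31982536e-01 -1.76007271e+02] 0.014399499556699006 19.625
[ 274  122   88   29 2301] ((536.598876953125, -260.2040710449219), (20.52126121520996, 64.45760345458984), 3.969752311706543) [[524.0999755859375, -228.8000030517578], [528.5999755859375, -293.1000061035156], [549.0999755859375, -291.6000061035156], [544.5999755859375, -227.3000030517578]]
blue [ 274  201   92   56 3477] [319.1 227.7] [ 0.5743 -0.2568  0.1172]
blue [302 257  35  30 873] [319.1 271.6] [ 0.5992 -0.255   0.1172]
140 [162, 85, 32] 142 [162, 85, 33] 144 [162, 85, 33] 146 [161, 85, 33] 148 [162, 86, 36] 150 [185, 143, 124] 152 [247, 246, 244] 154 [178, 177, 176] 156 [138, 147, 147] 158 [193, 208, 207] 160 [194, 210, 209] 162 [193, 210, 208] 164 [193, 210, 208] 166 [192, 209, 208] 168 [191, 209, 208] 170 [191, 209, 208] 172 [191, 209, 208] 174 [191, 209, 208] 176 [191, 209, 208] 178 [190, 209, 208] 180 [188, 208, 207] 182 [184, 203, 202] 184 [182, 202, 200] 186 [164, 181, 178] 188 [140, 142, 134] 190 [164, 164, 153] 192 [168, 167, 156] 194 [167, 167, 156] 196
[... 523 characters left out ...]
9, 69, 99] 258 [26, 58, 111] 260 [26, 58, 112] 262 [25, 58, 112] 264 [26, 57, 112] 266 [26, 58, 112] 268 [26, 58, 112] 270 [26, 57, 112] 272 [25, 57, 111] 274 [27, 58, 112] 276 [26, 57, 112] 278 [26, 57, 112] 280 [26, 57, 112] 282 [25, 57, 111] 284 [26, 57, 111] 286 [56, 77, 121] 288 [217, 220, 223] 290 [253, 253, 252] 292 [253, 253, 252] 294 [253, 253, 251] 296 [253, 252, 250] 298 [253, 252, 250] 300 [253, 252, 250] 302 [253, 253, 250] 304 [253, 253, 250] 306 [253, 253, 250] 308 [253, 253, 250] 310 [253, 253, 250] 312 [253, 253, 250] 314 [253, 253, 250] 316 [253, 253, 250] 318 [253, 253, 250] 320 [253, 253, 250] 322 [253, 253, 250] 324 [253, 253, 251] 326 [253, 253, 251] 328 [253, 253, 251]
```

Run:
```python
from h import *
s=read_state();w=capture('wrist');z=s['position'][2]-.0085
a=np.array([.9976,.0698]);S=np.array([.570,-.258])
for n,uv in(('front',(319,187)),('blue front',(319,200)),('blue L',(366,226)),('blue R',(273.5,226)),('blue rear?',(319,255))):
    q=at(w,uv,z,s)[:2]; print(n,q.round(4),((q-S)@a).round(4),'rel tcp',((q-s['position'][:2])@a).round(4))
print(s['position'])
```

```text
front [ 0.554  -0.2589] -0.016 rel tcp -0.0331
blue front [ 0.5606 -0.2585] -0.0094 rel tcp -0.0264
blue L [ 0.5727 -0.2337] 0.0044 rel tcp -0.0126
blue R [ 0.576  -0.2806] 0.0044 rel tcp -0.0126
blue rear? [ 0.5906 -0.2564] 0.0206 rel tcp 0.0036
[ 0.58697728 -0.25626558  0.12716561]
```

Held disc: centre is 3 mm in front of the TCP, at seat x +14 mm and lateral error under 1 mm, so its rear overlaps the guide block by about 6 mm. Lower onto the block to tilt it in the grip.

>>> carry_out:
  motion:
    - [1,0,0,0.5,0]
    - [1,0,0,0.5,0]
    - [1,0,0,0.25,0]
    - [1,0,0,0,0]
    - [1,0,0,0,0]
  grip_force: 25

```text
time_s: 20.35
position: [0.5878, -0.2568, 0.0534]
tool_rot: [-179.9, 0.1, -176.0]
contact_force: [0.1, -0.1, -0.9]
gripper_width: 0.0146
grasp_force: 29.4
```

>>> carry_out:
  motion:
    - [1,0,0,0.04,0]
    - [1,0,0,0.04,0]
    - [1,0,0,0.04,0]
    - [1,0,0,0,0]
    - [1,0,0,0,0]

```text
time_s: 20.98
position: [0.5866, -0.2561, 0.0446]
tool_rot: [180.0, -0.0, -176.0]
contact_force: [-0.4, 1.0, -0.6]
gripper_width: 0.0146
grasp_force: 29.4
```

>>> carry_out:
  motion:
    - [1,0,0,0.03,0]
    - [1,0,0,0.03,0]
    - [1,0,0,0.03,0]
    - [1,0,0,0,0]
    - [1,0,0,0,0]

```text
time_s: 21.6
position: [0.5873, -0.2564, 0.0412]
tool_rot: [-179.9, 0.1, -176.0]
contact_force: [-2.8, 1.1, 9.7]
gripper_width: 0.0149
grasp_force: 30.5
```

```bash
cat > tilt.py <<'E'
from h import *
from scipy.optimize import least_squares
# tilt of held disc from the blue annulus front and sides: edge rows along centre column
s=read_state();w=capture('wrist');print(s['position'].round(4),s['contact_force'].round(1),s['time_s'])
c=w['color'].astype(int)
blue=(c[:,:,2]-c[:,:,0]>25)&(c[:,:,2]<200)
for col in range(290,350,10):
    b=np.nonzero(blue[150:300,col])[0]+150; print(col,b.min() if len(b) else None,end='; ')
rows=[(r,np.nonzero(blue[r,230:410])[0]+230) for r in range(180,290,5)]
print([(r,int(b.min()),int(b.max())) for r,b in rows if len(b)>5])
E
python3 tilt.py
```

```text
[ 0.5873 -0.2564  0.0412] [-2.8  1.1  9.7] 21.6
290 212; 300 206; 310 203; 320 202; 330 203; 340 207; [(180, 230, 409), (185, 230, 409), (190, 230, 409), (195, 230, 409), (200, 230, 409), (205, 230, 409), (210, 230, 409), (215, 230, 406), (220, 230, 398), (225, 230, 360), (230, 230, 397), (235, 230, 364), (240, 230, 365), (245, 230, 366), (250, 230, 365), (255, 230, 335), (260, 230, 333), (265, 230, 337), (270, 230, 337), (275, 230, 337), (280, 230, 335), (285, 230, 335)]
```

>>> carry_out:
  motion:
    - [1,0,0,0.03,0]
    - [1,0,0,0.03,0]
    - [1,0,0,0,0]
    - [1,0,0,0,0]
    - [1,0,0,0,0]
  grip_force: 20

```text
time_s: 22.28
position: [0.5873, -0.2565, 0.0376]
tool_rot: [-179.9, 0.1, -176.0]
contact_force: [-2.0, 1.0, 8.3]
gripper_width: 0.0146
grasp_force: 31.4
```

```bash
python3 tilt.py
```

```text
[ 0.5873 -0.2565  0.0376] [-2.   1.   8.3] 22.275
290 216; 300 209; 310 206; 320 205; 330 207; 340 210; [(180, 230, 409), (185, 230, 409), (190, 230, 409), (195, 230, 409), (200, 230, 409), (205, 230, 409), (210, 230, 409), (215, 230, 409), (220, 230, 406), (225, 230, 358), (230, 230, 361), (235, 230, 363), (240, 230, 365), (245, 230, 365), (250, 230, 366), (255, 230, 365), (260, 230, 334), (265, 230, 337), (270, 230, 337), (275, 230, 337), (280, 230, 335), (285, 230, 335)]
```

```bash
cat > pred.py <<'E'
from h import *
s=read_state();w=capture('wrist')
a=np.array([.9976,.0698,0]);ay=np.array([-.0698,.9976,0]);k=np.array([0,0,1.])
T=np.array(s['position'])
for hp in(.024,.030):
  for th in(0,5,10,13,15,17,20):
    t=np.radians(th);n=-np.sin(t)*a+np.cos(t)*k;e=np.cos(t)*a+np.sin(t)*k
    P=T-.003*a+(hp-.0135)*k; O=P-hp*n
    f=lambda x,y,z:np.round(px(w,O+x*e+y*ay+z*n,s),1)
    print(hp,th,'bluefront',f(-.0235,0,.005),'rimfront',f(-.03,0,.005),'side',f(0,.0235,.005),'h front',(O-.03*e)[2].round(4),'at38',round(float((O-np.array([.570,-.258,0]))@a),4))
c=w['color'].astype(int);
for r in range(176,212): print(r,c[r,319].tolist(),end=' ')
b=[(r,int((np.nonzero((c[r,322:410,2]-c[r,322:410,0]>25)&(c[r,322:410,2]<130))[0]+322).max(initial=0))) for r in range(205,275,3)];print(b)
E
python3 pred.py
```

```text
0.024 0 bluefront [319.7 199.9] rimfront [319.7 187.2] side [365.2 243.4] h front 0.0242 at38 0.0144
0.024 5 bluefront [319.7 202.1] rimfront [319.7 189.3] side [365.1 246.4] h front 0.0217 at38 0.0165
0.024 10 bluefront [319.7 204.6] rimfront [319.7 191.9] side [365.  249.5] h front 0.0194 at38 0.0186
0.024 13 bluefront [319.7 206.3] rimfront [319.7 193.6] side [365.  251.4] h front 0.0181 at38 0.0198
0.024 15 bluefront [319.7 207.4] rimfront [319.7 194.9] side [365.  252.6] h front 0.0172 at38 0.0206
0.024 17 bluefront [319.7 208.6] rimfront [319.7 196.1] side [365.  253.9] h front 0.0165 at38 0.0214
0.024 20 bluefront [319.7 210.6] rimfront [319.7 198.2] side [365.  255.8] h front 0.0154 at38 0.0226
0.03 0 bluefront [319.7 199.9] rimfront [319.7 187.2] side [365.2 243.4] h front 0.0242 at38 0.0144
0.03 5 bluefront [319.7 203.1] rimfront [319.7 190.3] side [365.1 247.4] h front 0.0217 at38 0.017
0.03 10 bluefront [319.7 206.6] rimfront [319.7 193.9] side [365.  251.4] h front 0.0194 at38 0.0196
0.03 13 bluefront [319.7 208.8] rimfront [319.7 196.2] side [364.9 253.9] h front 0.0182
[... 594 characters left out ...]
 222] 191 [201, 223, 221] 192 [197, 218, 217] 193 [182, 199, 195] 194 [173, 179, 172] 195 [186, 187, 175] 196 [200, 199, 187] 197 [204, 203, 191] 198 [205, 204, 191] 199 [204, 203, 191] 200 [204, 204, 191] 201 [204, 203, 191] 202 [202, 201, 190] 203 [194, 194, 184] 204 [163, 165, 163] 205 [105, 115, 131] 206 [53, 78, 114] 207 [39, 70, 112] 208 [37, 69, 111] 209 [37, 69, 111] 210 [38, 69, 111] 211 [37, 68, 111] [(205, 0), (208, 335), (211, 341), (214, 346), (217, 350), (220, 353), (223, 356), (226, 358), (229, 360), (232, 361), (235, 363), (238, 364), (241, 365), (244, 365), (247, 365), (250, 366), (253, 366), (256, 335), (259, 333), (262, 336), (265, 337), (268, 337), (271, 337), (274, 337)]
```

Tilt so far is about 9–10°; a little more.

>>> carry_out:
  motion:
    - [1,0,0,0.02,0]
    - [1,0,0,0.02,0]
    - [1,0,0,0,0]
    - [1,0,0,0,0]
    - [1,0,0,0,0]

```text
time_s: 23.0
position: [0.5876, -0.2566, 0.0357]
tool_rot: [-179.9, 0.1, -176.0]
contact_force: [-2.2, 1.2, 10.9]
gripper_width: 0.0145
grasp_force: 32.0
```

```bash
python3 tilt.py; python3 pred.py | cut -c1-110
```

```text
[ 0.5876 -0.2566  0.0357] [-2.2  1.2 10.9] 23.0
290 218; 300 211; 310 208; 320 207; 330 209; 340 212; [(180, 230, 409), (185, 230, 409), (190, 230, 409), (195, 230, 409), (200, 230, 409), (205, 230, 409), (210, 230, 409), (215, 230, 409), (220, 230, 408), (225, 230, 402), (230, 230, 359), (235, 230, 362), (240, 230, 364), (245, 230, 365), (250, 230, 366), (255, 230, 366), (260, 230, 335), (265, 230, 337), (270, 230, 337), (275, 230, 337), (280, 230, 335), (285, 230, 335)]
0.024 0 bluefront [319.7 199.9] rimfront [319.7 187.2] side [365.2 243.4] h front 0.0222 at38 0.0147
0.024 5 bluefront [319.7 202. ] rimfront [319.7 189.3] side [365.1 246.4] h front 0.0197 at38 0.0167
0.024 10 bluefront [319.7 204.6] rimfront [319.7 191.9] side [365.  249.5] h front 0.0174 at38 0.0188
0.024 13 bluefront [319.7 206.2] rimfront [319.7 193.6] side [365.  251.4] h front 0.0161 at38 0.0201
0.024 15 bluefront [319.7 207.4] rimfront [319.7 194.9] side [365.  252.6] h front 0.0153 at38 0.0209
0.024 17 bluefront [319.7 208.6] rimfront [319.7 196.1] side [365.  253.9] h front 0.0145 at38 0.0217
0.024 20 blue
[... 204 characters left out ...]
t [319.7 203.1] rimfront [319.7 190.3] side [365.1 247.3] h front 0.0197 at38 0.0173
0.03 10 bluefront [319.7 206.6] rimfront [319.7 193.9] side [365.  251.4] h front 0.0175 at38 0.0199
0.03 13 bluefront [319.7 208.8] rimfront [319.7 196.2] side [364.9 253.9] h front 0.0162 at38 0.0214
0.03 15 bluefront [319.7 210.4] rimfront [319.7 197.9] side [364.9 255.5] h front 0.0155 at38 0.0224
0.03 17 bluefront [319.7 212. ] rimfront [319.7 199.5] side [364.9 257.2] h front 0.0148 at38 0.0234
0.03 20 bluefront [319.7 214.5] rimfront [319.7 202.1] side [364.9 259.7] h front 0.0138 at38 0.0249
176 [185, 98, 39] 177 [185, 98, 39] 178 [185, 98, 39] 179 [185, 98, 39] 180 [185, 98, 38] 181 [185, 97, 38] 18
```

>>> carry_out:
  motion:
    - [1,-0.04,0,0,0]
    - [1,-0.045,0,0,0]
    - [1,0,0,0,0]
    - [1,0,0,0,0]
    - [1,0,0,0,0]

```text
time_s: 23.72
position: [0.593, -0.2562, 0.0357]
tool_rot: [-179.9, 0.2, -176.0]
contact_force: [-1.4, 1.4, 10.5]
gripper_width: 0.0145
grasp_force: 31.9
```

```bash
python3 tilt.py; python3 pred.py | cut -c1-110|grep -v 176
```

```text
[ 0.593  -0.2562  0.0357] [-1.4  1.4 10.5] 23.725
290 218; 300 211; 310 208; 320 207; 330 209; 340 212; [(180, 230, 409), (185, 230, 409), (190, 230, 409), (195, 230, 409), (200, 230, 409), (205, 230, 409), (210, 230, 409), (215, 230, 409), (220, 230, 404), (225, 230, 356), (230, 230, 359), (235, 230, 362), (240, 230, 364), (245, 230, 365), (250, 230, 366), (255, 230, 366), (260, 230, 335), (265, 230, 337), (270, 230, 337), (275, 230, 337), (280, 230, 335), (285, 230, 335)]
0.024 0 bluefront [319.7 199.9] rimfront [319.7 187.2] side [365.2 243.4] h front 0.0222 at38 0.0201
0.024 5 bluefront [319.7 202. ] rimfront [319.7 189.3] side [365.1 246.4] h front 0.0197 at38 0.0222
0.024 10 bluefront [319.7 204.6] rimfront [319.7 191.9] side [365.  249.5] h front 0.0174 at38 0.0242
0.024 13 bluefront [319.7 206.2] rimfront [319.7 193.6] side [365.  251.4] h front 0.0161 at38 0.0255
0.024 15 bluefront [319.7 207.4] rimfront [319.7 194.8] side [365.  252.6] h front 0.0153 at38 0.0263
0.024 17 bluefront [319.7 208.6] rimfront [319.7 196.1] side [365.  253.9] h front 0.0145 at38 0.0271
0.024 20 bluefront [319.7 210.5] rimfront [319.7 198.1] side [365.  255.8] h front 0.0134 at38 0.0283
0.03 0 bluefront [319.7 199.9] rimfront [319.7 187.2] side [365.2 243.4] h front 0.0222 at38 0.0201
0.03 5 bluefront [319.7 203.1] rimfront [319.7 190.3] side [365.1 247.3] h front 0.0197 at38 0.0227
0.03 10 bluefront [319.7 206.6] rimfront [319.7 193.9] side [365.  251.4] h front 0.0175 at38 0.0253
0.03 13 bluefront [319.7 208.8] rimfront [319.7 196.2] side [364.9 253.8] h front 0.0162 at38 0.0268
0.03 15 bluefront [319.7 210.4] rimfront [319.7 197.8] side [364.9 255.5] h front 0.0155 at38 0.0278
0.03 17 bluefront [319.7 212. ] rimfront [319.7 199.5] side [364.9 257.2] h front 0.0148 at38 0.0288
0.03 20 bluefront [319.7 214.5] rimfront [319.7 202.1] side [364.9 259.7] h front 0.0138 at38 0.0303
```

Run:
```python
from h import *
f=cv2.imread('pics/w8.png')[:,:,::-1].astype(int)
s=read_state();w=capture('wrist');c=w['color'].astype(int)
cv2.imwrite('pics/w9.png',w['color'][:,:,::-1])
for r in range(244,300): print(r,f[r,319].tolist(),c[r,319].tolist())
a=np.array([.9976,.0698,0]);ay=np.array([-.0698,.9976,0]);k=np.array([0,0,1.]);T=np.array(s['position'])
for hp in(.024,.030):
  for sl in(0,.0025):
   for th in(0,5,10,15):
    t=np.radians(th);n=-np.sin(t)*a+np.cos(t)*k;e=np.cos(t)*a+np.sin(t)*k
    O=T-.003*a+(hp-.0135)*k-(hp-sl)*n
    g=lambda x,z:round(px(w,O+x*e+z*n,s)[1],1)
    print(hp,sl,th,'rimF',g(-.03,.005),'blF',g(-.0235,.005),'stub base',g(-.008,.005),'stub topF',g(-.008,.034),'stub topR',g(.008,.034))
```

```text
244 [19, 41, 79] [21, 44, 81]
245 [19, 41, 79] [21, 43, 81]
246 [18, 41, 79] [21, 43, 82]
247 [19, 41, 80] [23, 44, 81]
248 [19, 41, 80] [41, 55, 84]
249 [20, 41, 80] [73, 77, 92]
250 [32, 48, 81] [95, 96, 101]
251 [58, 65, 85] [91, 94, 107]
252 [85, 87, 93] [63, 79, 116]
253 [101, 101, 100] [40, 72, 128]
254 [105, 104, 104] [36, 73, 135]
255 [90, 92, 101] [36, 74, 137]
256 [59, 69, 99] [36, 74, 137]
257 [33, 58, 105] [36, 74, 137]
258 [26, 58, 111] [36, 74, 137]
259 [26, 58, 112] [35, 73, 136]
260 [26, 58, 112] [35, 73, 137]
261 [27, 58, 112] [37, 73, 136]
262 [25, 58, 112] [36, 72, 135]
263 [26, 58, 112] [36, 73, 136]
264 [26, 57, 112] [35, 72, 135]
265 [25, 58, 111] [35, 73, 135]
266 [26, 58, 112] [34, 72, 135]
267 [25, 58, 112] [34, 72, 135]
268 [26, 58, 112] [34, 72, 135]
269 [26, 58, 112] [35, 72, 135]
270 [26, 57, 112] [34, 71, 134]
271 [26, 58, 112] [34, 71, 134]
272 [25, 57, 111] [34, 71, 134]
273 [26, 58, 112] [34, 71, 134]
274 [27, 58, 112] [34, 72, 135]
275 [26, 57, 112] [35, 72, 135]
276 [26, 57, 112] [34, 72, 134]
277 [26, 57, 112] [34, 71, 134]
278 [26, 57, 112] [33, 7
[... 1316 characters left out ...]
07.7 stub base 238.0 stub topF 248.4 stub topR 286.2
0.03 0 0 rimF 187.2 blF 199.9 stub base 229.0 stub topF 254.8 stub topR 288.0
0.03 0 5 rimF 190.3 blF 203.1 stub base 232.5 stub topF 253.3 stub topR 288.1
0.03 0 10 rimF 193.9 blF 206.6 stub base 236.3 stub topF 252.0 stub topR 288.1
0.03 0 15 rimF 197.8 blF 210.4 stub base 240.2 stub topF 250.8 stub topR 287.8
0.03 0.0025 0 rimF 188.4 blF 201.3 stub base 230.8 stub topF 257.5 stub topR 291.2
0.03 0.0025 5 rimF 191.2 blF 204.1 stub base 234.0 stub topF 255.5 stub topR 290.9
0.03 0.0025 10 rimF 194.4 blF 207.3 stub base 237.4 stub topF 253.7 stub topR 290.4
0.03 0.0025 15 rimF 198.0 blF 210.7 stub base 241.0 stub topF 251.9 stub topR 289.7
```

Fit of rim and stub rows: tilt ≈10–11° with a millimetre or two of slip along the stub. I'll lift, shift 10 mm forward for more leverage (the block and floor then limit the tilt at about 15°), and press again.

>>> carry_out:
  motion:
    - [1,0,0,-0.1,0]
    - [1,0.09,0,0,0]
    - [1,0.085,0,0,0]
    - [1,0,0,0.05,0]
    - [1,0,0,0,0]

```text
time_s: 24.5
position: [0.58, -0.256, 0.0353]
tool_rot: [179.9, -0.2, -176.0]
contact_force: [0.1, 0.3, -1.4]
gripper_width: 0.0146
grasp_force: 30.7
```

>>> carry_out:
  motion:
    - [1,0,0,0.03,0]
    - [1,0,0,0.03,0]
    - [1,0,0,0.02,0]
    - [1,0,0,0,0]
    - [1,0,0,0,0]

```text
time_s: 25.12
position: [0.5814, -0.2563, 0.0335]
tool_rot: [-180.0, 0.0, -176.0]
contact_force: [-2.9, 2.0, 12.3]
gripper_width: 0.0146
grasp_force: 32.0
```

```bash
cat > t2.py <<'E'
from h import *
from scipy.optimize import least_squares
s=read_state();w=capture('wrist');c=w['color'].astype(int);f=cv2.imread('pics/w8.png')[:,:,::-1].astype(int)
def rows(c):
    g=c[:,316:323].mean(1); d=g[:,2]-g[:,0]
    b=next(r for r in range(190,225) if d[r]>18 and d[r+3]>30)
    q=g[235:265,0]; tf=235+np.average(np.arange(30),weights=np.clip(q-45,0,None)+1e-6)
    return b,tf
print(s['position'].round(4),s['contact_force'].round(1),s['time_s'],'flat',rows(f),'now',rows(c))
for r in range(282,300): print(r,c[r,319].tolist(),end=' ')
E
python3 t2.py
```

```text
[ 0.5814 -0.2563  0.0335] [-2.9  2.  12.3] 25.125 flat (200, np.float64(253.56135880875686)) now (206, np.float64(250.85409620161593))
282 [33, 71, 135] 283 [33, 71, 135] 284 [33, 72, 136] 285 [33, 71, 135] 286 [32, 70, 132] 287 [35, 70, 126] 288 [37, 69, 118] 289 [38, 68, 113] 290 [39, 69, 112] 291 [40, 71, 114] 292 [43, 79, 129] 293 [54, 101, 167] 294 [66, 123, 204] 295 [71, 132, 219] 296 [72, 134, 220] 297 [85, 140, 222] 298 [151, 181, 233] 299 [238, 243, 251]
```

Geometry check: the disc's sides rest on the recess rim here, which limits the tilt to about 11°. The housing roof's front edge (z 54 mm, about 66 mm behind the seat) gives free room, so I'll tilt it further there.

>>> carry_out:
  motion:
    - [1,0,0,-0.4,0]
    - [1,0,0,-0.34,0]
    - [1,-0.24,0,0,0]
    - [1,-0.2,0,0,0]
    - [1,0,0,0,0]

```text
time_s: 25.8
position: [0.6086, -0.2543, 0.0748]
tool_rot: [180.0, -0.0, -175.9]
contact_force: [-0.2, 0.3, -0.9]
gripper_width: 0.0149
grasp_force: 26.3
```

>>> carry_out:
  motion:
    - [1,0,0,0.1,0]
    - [1,0,0,0.04,0]
    - [1,0,0,0,0]
    - [1,0,0,0,0]
    - [1,0,0,0,0]

```text
time_s: 26.42
position: [0.6077, -0.2548, 0.0677]
tool_rot: [-180.0, 0.0, -176.0]
contact_force: [0.4, 0.6, -0.1]
gripper_width: 0.0148
grasp_force: 26.3
```

```bash
python3 t2.py
```

```text
[ 0.6077 -0.2548  0.0677] [ 0.4  0.6 -0.1] 26.425 flat (200, np.float64(253.56135880875686)) now (216, np.float64(249.5))
282 [30, 57, 95] 283 [31, 58, 95] 284 [31, 58, 95] 285 [30, 57, 95] 286 [31, 58, 95] 287 [30, 57, 94] 288 [30, 57, 94] 289 [30, 57, 94] 290 [30, 57, 95] 291 [31, 57, 94] 292 [30, 56, 94] 293 [31, 57, 94] 294 [31, 58, 97] 295 [34, 65, 108] 296 [43, 81, 136] 297 [51, 97, 164] 298 [56, 105, 175] 299 [56, 106, 177]
```

>>> carry_out:
  motion:
    - [1,0,0,0.03,0]
    - [1,0,0,0.03,0]
    - [1,0,0,0,0]
    - [1,0,0,0,0]
    - [1,0,0,0,0]

```text
time_s: 27.1
position: [0.6077, -0.2547, 0.0639]
tool_rot: [-180.0, 0.0, -176.0]
contact_force: [0.1, 0.2, -0.8]
gripper_width: 0.0145
grasp_force: 26.3
```

Run:
```python
from h import *
s=read_state();w=capture('wrist');c=w['color'].astype(int)
print(s['position'].round(4),s['contact_force'].round(1))
for r in list(range(184,222))+list(range(238,262)): print(r,c[r,319].tolist(),end=' ')
```

```text
[ 0.6077 -0.2547  0.0639] [ 0.1  0.2 -0.8]
184 [177, 198, 196] 185 [177, 198, 196] 186 [177, 199, 197] 187 [178, 200, 198] 188 [180, 202, 200] 189 [181, 203, 202] 190 [183, 204, 203] 191 [183, 205, 204] 192 [184, 206, 205] 193 [184, 206, 205] 194 [184, 205, 205] 195 [184, 204, 205] 196 [183, 203, 204] 197 [180, 202, 201] 198 [176, 198, 198] 199 [175, 197, 197] 200 [175, 197, 196] 201 [174, 197, 196] 202 [175, 197, 196] 203 [174, 197, 196] 204 [174, 197, 196] 205 [172, 193, 192] 206 [169, 183, 179] 207 [165, 171, 162] 208 [167, 168, 157] 209 [168, 168, 157] 210 [168, 168, 157] 211 [169, 168, 157] 212 [169, 168, 158] 213 [168, 167, 157] 214 [161, 160, 153] 215 [134, 137, 136] 216 [86, 95, 111] 217 [44, 64, 97] 218 [30, 57, 93] 219 [30, 57, 93] 220 [29, 56, 93] 221 [29, 56, 93] 238 [31, 57, 94] 239 [33, 58, 95] 240 [34, 59, 96] 241 [34, 59, 101] 242 [31, 59, 109] 243 [28, 59, 113] 244 [27, 60, 114] 245 [27, 59, 114] 246 [27, 59, 114] 247 [28, 60, 115] 248 [27, 59, 114] 249 [28, 60, 114] 250 [29, 61, 114] 251 [28, 61, 115] 252 [28, 60, 115] 253 [29, 61, 115] 254 [29, 61, 116] 255 [30, 61, 116] 256 [28, 61, 116] 257 [28, 61, 115] 258 [29, 62, 116] 259 [30, 62, 116] 260 [29, 61, 115] 261 [29, 62, 116]
```

Tilt has jumped: front edge row +15 and stub-top row −12 relative to flat. I'll fit it.

```bash
cat > fit.py <<'E'
from h import *
from scipy.optimize import least_squares
def fit(rim,bl,tf,prt=True):
    s=read_state();w=capture('wrist');T=np.array(s['position'])
    a=np.array([.9976,.0698,0]);k=np.array([0,0,1.])
    def rows(th,hp,sl):
        t=np.radians(th);n=-np.sin(t)*a+np.cos(t)*k;e=np.cos(t)*a+np.sin(t)*k
        O=T-.003*a+(hp-.0135)*k-(hp-sl)*n
        g=lambda x,z:px(w,O+x*e+z*n,s)[1]
        return np.array([g(-.03,.005),g(-.0235,.005),g(-.008,.034)]),O,e
    f0=rows(0,.024,0)[0];obs=np.array([rim,bl,tf])-[187,200.2,253.6]
    F=lambda p:np.r_[rows(p[0],p[1]/1e3,p[2]/1e3)[0]-f0-obs,(p[1]-26)*.05,p[2]*.05]
    r=least_squares(F,[12,26,0]);th,hp,sl=r.x;_,O,e=rows(th,hp/1e3,sl/1e3)
    S=np.array([.570,-.258,.016]);loc=lambda X:np.round([(X-S)@a*1e3,(X-S)[2]*1e3],1)
    print('theta %.1f hp %.1f sl %.1f'%(th,hp,sl),'res',r.fun.round(2),'centre',loc(O),'front',loc(O-.03*e),'rear',loc(O+.03*e),'tcp',loc(T))
def autorows():
    w=capture('wrist');c=w['color'].astype(int);g=c[:,317:322].mean(1)
    return g
E
python3 -c "
from fit import *
fit(206,215.6,241.3); fit(194,206.3,250.3)"
```

```text
theta 24.8 hp 22.9 sl -18.9 res [-0.92  0.95 -0.02 -0.16 -0.94] centre [52.3 19.4] front [25.   6.9] rear [79.5 32. ] tcp [37.8 47.9]
theta 9.7 hp 31.4 sl -1.8 res [-0.35  0.36 -0.03  0.27 -0.09] centre [40.3 33.1] front [10.8 28. ] rear [69.9 38.1] tcp [37.8 47.9]
```

Run:
```python
from h import *
s=read_state();w=capture('wrist');c=w['color'].astype(int);cv2.imwrite('pics/w10.png',w['color'][:,:,::-1])
m=((c[:,:,2]-c[:,:,0]>40)&(c[:,:,1]-c[:,:,0]<60)).astype(np.uint8);m[:,:230]=0;m[:,410:]=0
n,l,st,ce=cv2.connectedComponentsWithStats(m)
for i in range(1,n):
    if st[i,4]>150: print(st[i],ce[i].round(1))
for r in range(205,300,5):
    x=np.nonzero(m[r])[0]; print(r,x.min() if len(x) else '',x.max() if len(x) else '',end='; ')
sc=capture('scene')
hsv=cv2.cvtColor(sc['color'],cv2.COLOR_RGB2HSV)
print([(d['p'],d['uv']) for d in look_for(sc,'ref_disc')[:4]])
print('expected held px',px(sc,[*s['position'][:2],.05]))
```

```text
[ 388  176   22   83 1448] [399.7 218.3]
[ 276  217   87   93 3757] [319.3 256.9]
205 390 409; 210 390 409; 215 390 409; 220 302 409; 225 293 409; 230 287 409; 235 283 409; 240 280 409; 245 278 409; 250 276 409; 255 302 409; 260 302 336; 265 303 335; 270 306 333; 275 305 333; 280 305 334; 285 304 335; 290 304 335; 295 303 336; [(0.89, [485.9, 213.8])]
expected held px [np.float64(486.121835943238), np.float64(213.08573723071413)]
```

```bash
cat > circ.py <<'E'
from h import *
from scipy.optimize import least_squares
def contour(img,r0):
    c=img.astype(int);m=((c[:,:,2]-c[:,:,0]>28)&(c[:,:,0]<110));P=[]
    for r in range(r0,252):
        # grow from the middle column outwards
        if not m[r,316:323].any(): continue
        L=319
        while L>255 and m[r,L-3:L].any(): L-=1
        Rr=319
        while Rr<385 and m[r,Rr+1:Rr+4].any(): Rr+=1
        P+= [(L-.5,r),(Rr+.5,r)]
    return np.array(P,float)
w=capture('wrist');Tc=np.linalg.inv(np.array(w['tool_from_camera']))
def proj(X):
    q=X@Tc[:3,:3].T+Tc[:3,3];return np.c_[w['fx']*q[:,0]/q[:,2]+w['cx'],w['fy']*q[:,1]/q[:,2]+w['cy']]
t=np.linspace(0,2*np.pi,721)
def circ(th,x,z,R,y=0):   # tool frame: x towards -seat x, z down; rear up
    a=np.radians(th);e=np.array([-np.cos(a),0,-np.sin(a)])
    return proj(np.array([x,y,z])+R*(np.cos(t)[:,None]*e+np.sin(t)[:,None]*np.array([0,1,0])))
def res(p,P,R):
    C=circ(*p[:3],R,p[3]);d=np.linalg.norm(P[:,None]-C[None],axis=2);j=d.argmin(1)
    ctr=C.mean(0);sg=np.sign(np.linalg.norm(P-ctr,axis=1)-np.linalg.norm(C[j]-ctr,axis=1));return sg*d.min(1)
f=cv2.imread('pics/w8.png')[:,:,::-1];Pf=contour(f,190)
r=least_squares(lambda q:res([0,q[0],.0085,q[2]],Pf,q[1]),[.003,.0235,0],x_scale=.001,diff_step=1e-3)
R=r.x[1];print('flat x,R,y',r.x.round(4),'rms',r.fun.std().round(2))
def now(img,r0=190):
    P=contour(img,r0);r=least_squares(lambda q:np.r_[res([q[0],q[1]/1e3,q[2]/1e3,q[3]/1e3],P,R)],[12,-3,8,0],diff_step=1e-2,x_scale=[3,1,2,1],loss='soft_l1')
    return r.x,r.fun.std(),len(P)
if __name__=='__main__':
    s=read_state()
    for n,i in(('w8',f),('w9',cv2.imread('pics/w9.png')[:,:,::-1]),('now',w['color'])):
        x,q,k=now(i);th=np.radians(x[0]);n_=np.array([np.sin(th),-np.cos(th)]) # up-axis in tool (x,z)
        U=np.array([x[1],x[2]])-5*n_;e=np.array([-np.cos(th),-np.sin(th)]);top=U+34*n_
        print(n,'theta %.1f'%x[0],'topcentre x,z',x[1:3].round(1),'y',x[3].round(1),'rms',round(q,2),k,'underside',U.round(1),'front',(U-30*e).round(1),'rear',(U+30*e).round(1),'stubtop',top.round(1))
E
python3 circ.py
```

```text
flat x,R,y [ 0.0124  0.0188 -0.0004] rms 7.45
w8 theta -36.8 topcentre x,z [ 20.2 -14.6] y -0.4 rms 3.1 102 underside [ 23.2 -10.6] front [ 47.2 -28.5] rear [-0.9  7.4] stubtop [  2.8 -37.8]
w9 theta -41.5 topcentre x,z [15.8 -6.6] y -0.2 rms 2.88 82 underside [19.1 -2.9] front [ 41.5 -22.8] rear [-3.4 17. ] stubtop [ -3.5 -28.3]
now theta -43.9 topcentre x,z [ 6.8 10. ] y -0.4 rms 2.54 70 underside [10.3 13.6] front [31.9 -7.2] rear [-11.4  34.4] stubtop [-13.3 -10.9]
```

```bash
python3 - <<'E' 2>&1 | tail -8
from circ import *
for n,i in(('w8',f),('w9',cv2.imread('pics/w9.png')[:,:,::-1]),('now',w['color'])):
    P=contour(i,190); print(n,[(int(P[k,1]),P[k,0],P[k+1,0]) for k in range(0,len(P),8)])
print(proj(np.array([[.003,0,.0085],[.033,0,.0085],[.003,.03,.0085]])))
print(f[226,262:280].tolist())
E
```

```text
flat x,R,y [ 0.0124  0.0188 -0.0004] rms 7.45
w8 [(200, np.float64(316.5), np.float64(321.5)), (204, np.float64(299.5), np.float64(338.5)), (208, np.float64(291.5), np.float64(346.5)), (212, np.float64(286.5), np.float64(350.5)), (216, np.float64(282.5), np.float64(354.5)), (220, np.float64(279.5), np.float64(358.5)), (224, np.float64(277.5), np.float64(360.5)), (228, np.float64(275.5), np.float64(362.5)), (232, np.float64(274.5), np.float64(363.5)), (236, np.float64(273.5), np.float64(365.5)), (240, np.float64(272.5), np.float64(365.5)), (244, np.float64(303.5), np.float64(334.5)), (248, np.float64(303.5), np.float64(334.5))]
w9 [(208, np.float64(310.5), np.float64(328.5)), (212, np.float64(298.5), np.float64(340.5)), (216, np.float64(291.5), np.float64(346.5)), (220, np.float64(286.5), np.float64(351.5)), (224, np.float64(283.5), np.float64(355.5)), (228, np.float64(280.5), np.float64(358.5)), (232, np.float64(277.5), np.float64(360.5)), (236, np.float64(275.5), np.float64(362.5)), (240, np.float64(274.5), np.float64(364.5)), (244, np.float64(303.5), np.float64(335.5)), (248, np.float64(303.5), np.float64(334.5))]
now [(217, np.float64(309.5), np.float64(327.5)), (221, np.float64(298.5), np.float64(338.5)), (225, np.float64(291.5), np.float64(345.5)), (229, np.float64(287.5), np.float64(350.5)), (233, np.float64(283.5), np.float64(354.5)), (237, np.float64(280.5), np.float64(357.5)), (241, np.float64(302.5), np.float64(335.5)), (245, np.float64(303.5), np.float64(334.5)), (249, np.float64(303.5), np.float64(334.5))]
[[319.70681717 243.43346778]
 [319.71994094 187.15588292]
 [377.74521321 243.41762501]]
[[83, 101, 113], [93, 108, 117], [117, 125, 126], [144, 147, 141], [161, 161, 151], [166, 165, 155], [167, 166, 156], [167, 166, 155], [167, 166, 155], [167, 166, 156], [167, 166, 156], [164, 164, 154], [153, 154, 148], [126, 130, 132], [86, 96, 111], [49, 68, 97], [32, 57, 92], [29, 55, 91]]
```

```bash
python3 - <<'E'
s=open('circ.py').read()
s=s.replace("        P+= [","        if P and Rr-L<P[-1][0]-P[-2][0]-6: break\n        P+= [")
open('circ.py','w').write(s)
E
python3 circ.py
```

```text
flat x,R,y [ 0.0024  0.024  -0.0004] rms 0.32
w8 theta 3.6 topcentre x,z [2.4 7.4] y -0.4 rms 0.31 82 underside [ 2.1 12.4] front [32.  14.3] rear [-27.9  10.5] stubtop [  4.2 -21.5]
w9 theta 6.4 topcentre x,z [-2.1  8.8] y -0.2 rms 0.28 66 underside [-2.7 13.8] front [27.2 17.1] rear [-32.5  10.4] stubtop [  1.2 -20. ]
now theta 21.3 topcentre x,z [-6.6  5.3] y -0.4 rms 0.3 48 underside [-8.4  9.9] front [19.6 20.8] rear [-36.3  -1. ] stubtop [  4.  -21.8]
```

Constrained fit: tilt now about 21° with the pivot roughly 30 mm above the underside. So: go over the recess with the front edge just behind the lip, and touch the floor to bring the tilt back to about 16°.

>>> carry_out:
  motion:
    - [1,0.2,0,0,0]
    - [1,0.24,0,0,0]
    - [1,0.2,0,0,0]
    - [1,0,0,0,0]
    - [1,0,0,0,0]

```text
time_s: 28.18
position: [0.5696, -0.2577, 0.0642]
tool_rot: [-180.0, 0.1, -176.0]
contact_force: [0.1, 0.6, -1.2]
gripper_width: 0.0145
grasp_force: 26.3
```

```bash
cat > m.py <<'E'
from circ import *
s=read_state();x,q,k=now(w['color'])
a=np.array([.9976,.0698]);b=np.array([-.0698,.9976]);T=np.array(s['position'])
print('tcp',T.round(4),'F',s['contact_force'].round(1),'t',s['time_s'],'theta %.1f'%x[0],'y',x[3].round(1),'rms',round(q,2))
# constrained: pivot on stub axis, hp 30
P=contour(w['color'],190)
def F(q):
    th=np.radians(q[0]);hp=q[1];return np.r_[res([q[0],(2.4-(hp-5)*np.sin(th))/1e3,(13.5-hp+(hp-5)*np.cos(th))/1e3,q[2]/1e3],P,R),(hp-30)*.3]
r=least_squares(F,[15,30,0],diff_step=1e-2,x_scale=[3,1,1]);th=np.radians(r.x[0]);hp=r.x[1]
fx=2.4-hp*np.sin(th)+30*np.cos(th);fz=13.5-hp+hp*np.cos(th)+30*np.sin(th);al=(T[:2]-[.570,-.258])@a*1e3;la=(T[:2]-[.570,-.258])@b*1e3
print('constrained theta %.1f hp %.1f'%tuple(r.x[:2]),'rms',r.fun.std().round(2),'tcp along %.1f lat %.1f'%(al,la),'front x %.1f z %.1f'%(al-fx,T[2]*1e3-16-fz),'centre x %.1f'%(al-2.4+hp*np.sin(th)))
try:
    st,rr,_=lipfit(w,s);bp=cv2.boxPoints(rr);i=np.argsort(bp@a);print('lip rear mid',bp[i[2:]].mean(0).round(1),rr[1])
except Exception as e: print(e)
E
python3 m.py
```

```text
flat x,R,y [ 0.0025  0.0239 -0.0004] rms 0.33
tcp [ 0.5698 -0.2576  0.0641] F [-0.4  0.2 -0.3] t 28.225 theta 16.2 y -0.4 rms 0.33
constrained theta 22.7 hp 28.9 rms 0.33 tcp along -0.2 lat 0.4 front x -19.1 z 25.3 centre x 8.6
lip rear mid [ 559.1 -258.7] (21.210651397705078, 64.49910736083984)
```

The lip has moved: the slide was dragged in about 12 mm, so the seat is now ≈(0.5828,-0.2571). I'll use the new position and draw the slide out again afterwards by the pull.

>>> carry_out:
  motion:
    - [1,-0.2,0,0,0]
    - [1,0,0,0,0]
    - [1,0,0,0.2,0]
    - [1,0,0,0.15,0]
    - [1,0,0,0,0]

```text
time_s: 28.85
position: [0.5815, -0.2565, 0.0427]
tool_rot: [180.0, 0.0, -176.0]
contact_force: [-0.4, -0.1, 4.5]
gripper_width: 0.0146
grasp_force: 27.4
```

```bash
sed -i 's/\.570,-\.258\]/.5828,-.2571]/g' m.py; python3 m.py
python3 - <<'E'
from h import *
f=cv2.imread('pics/w9.png')
E
```

```text
flat x,R,y [ 0.0024  0.024  -0.0004] rms 0.32
tcp [ 0.5814 -0.2565  0.0428] F [-0.3  0.6  3.6] t 28.9 theta 19.3 y -0.3 rms 0.26
constrained theta 19.5 hp 29.6 rms 0.25 tcp along -1.3 lat 0.7 front x -22.1 z 5.0 centre x 6.2
lip rear mid [ 558.  -258.8] (21.372901916503906, 64.68285369873047)
```

>>> carry_out:
  motion:
    - [1,0,0,-0.04,0]
    - [1,-0.07,0,0,0]
    - [1,0,0,0.04,0]
    - [1,0,0,0.04,0]
    - [1,0,0,0,0]

```text
time_s: 29.52
position: [0.5869, -0.2565, 0.0423]
tool_rot: [-179.9, 0.2, -176.0]
contact_force: [0.7, 0.9, 8.3]
gripper_width: 0.0148
grasp_force: 27.9
```

```bash
python3 m.py
```

```text
flat x,R,y [ 0.0024  0.024  -0.0004] rms 0.32
tcp [ 0.5869 -0.2565  0.0423] F [-0.1  1.2  8.5] t 29.575 theta 22.1 y -0.2 rms 0.27
constrained theta 19.0 hp 29.6 rms 0.25 tcp along 4.1 lat 0.3 front x -17.0 z 4.6 centre x 11.4
lip rear mid [ 557.5 -258.8] (20.89043617248535, 64.65667724609375)
```

>>> carry_out:
  motion:
    - [1,0,0,-0.04,0]
    - [1,0.085,0,0,0]
    - [1,0,0,0.04,0]
    - [1,0,0,0.03,0]
    - [1,0,0,0,0]

```text
time_s: 30.2
position: [0.5824, -0.2574, 0.0413]
tool_rot: [-179.9, 0.3, -176.0]
contact_force: [1.3, 1.3, 13.1]
gripper_width: 0.0147
grasp_force: 28.6
```

```bash
python3 m.py
```

```text
flat x,R,y [ 0.0024  0.024  -0.0004] rms 0.32
tcp [ 0.5823 -0.2573  0.0413] F [ 1.3  1.  14.7] t 30.25 theta 23.0 y -0.2 rms 0.3
constrained theta 17.7 hp 29.3 rms 0.28 tcp along -0.5 lat -0.2 front x -22.6 z 4.0 centre x 6.0
lip rear mid [ 557.4 -258.8] (21.09124183654785, 64.65190887451172)
```

>>> carry_out:
  motion:
    - [1,0,0,-0.025,0]
    - [1,0.04,0,0,0]
    - [1,0.04,0,0,0]
    - [1,0,0,0,0]
    - [1,0,0,0,0]

```text
time_s: 30.88
position: [0.5772, -0.2576, 0.0418]
tool_rot: [-179.9, 0.2, -176.0]
contact_force: [1.8, 0.5, 8.2]
gripper_width: 0.0147
grasp_force: 28.0
```

```bash
python3 m.py
```

```text
flat x,R,y [ 0.0025  0.0239 -0.0004] rms 0.33
tcp [ 0.5772 -0.2576  0.0417] F [1.9 1.7 8.5] t 30.925 theta 16.5 y -0.3 rms 0.28
constrained theta 17.7 hp 30.1 rms 0.25 tcp along -5.7 lat -0.1 front x -27.5 z 4.6 centre x 1.1
lip rear mid [ 552.9 -259.2] (20.704984664916992, 64.65007019042969)
```

The slide is following the disc, dragged by friction under the 8 N load. Lighten the contact, then slide forward.

>>> carry_out:
  motion:
    - [1,0,0,-0.028,0]
    - [1,0,0,0,0]
    - [1,0.04,0,0,0]
    - [1,0.04,0,0,0]
    - [1,0,0,0,0]

```text
time_s: 31.55
position: [0.5708, -0.2576, 0.0421]
tool_rot: [-180.0, 0.0, -176.0]
contact_force: [1.5, -0.1, 4.4]
gripper_width: 0.0146
grasp_force: 27.8
```

```bash
python3 m.py
```

```text
flat x,R,y [ 0.0024  0.024  -0.0004] rms 0.32
tcp [ 0.5709 -0.2576  0.042 ] F [ 2.1 -1.1  4.8] t 31.6 theta 20.7 y -0.3 rms 0.25
constrained theta 19.3 hp 29.1 rms 0.23 tcp along -11.9 lat 0.4 front x -33.1 z 4.3 centre x -4.7
lip rear mid [ 547.8 -259.5] (20.813121795654297, 64.67023468017578)
```

>>> carry_out:
  motion:
    - [1,0.03,0,0,0]
    - [1,0.03,0,0,0]
    - [1,0.03,0,0,0]
    - [1,0,0,0,0]
    - [1,0,0,0,0]

```text
time_s: 32.22
position: [0.5659, -0.2578, 0.0421]
tool_rot: [-180.0, 0.1, -176.0]
contact_force: [3.1, -1.2, 4.7]
gripper_width: 0.0145
grasp_force: 27.8
```

```bash
python3 m.py
```

```text
flat x,R,y [ 0.0026  0.0239 -0.0004] rms 0.34
tcp [ 0.566  -0.2579  0.0421] F [ 3.9 -0.2  5.9] t 32.275 theta 18.5 y -0.3 rms 0.24
constrained theta 18.6 hp 30.0 rms 0.24 tcp along -16.9 lat 0.4 front x -38.1 z 4.6 centre x -9.7
lip rear mid [ 544.5 -259.8] (20.437314987182617, 64.63600158691406)
```

>>> carry_out:
  motion:
    - [1,0.03,0,0,0]
    - [1,0.03,0,0,0]
    - [1,0,0,0,0]
    - [1,0,0,0,0]
    - [1,0,0,0,0]

```text
time_s: 32.9
position: [0.562, -0.258, 0.0421]
tool_rot: [-180.0, 0.0, -176.0]
contact_force: [3.1, -0.3, 5.6]
gripper_width: 0.0146
grasp_force: 27.9
```

```bash
python3 m.py
python3 - <<'E'
from h import *
s=read_state();w=capture('wrist');c=w['color'].astype(int)
for r in range(120,225,2): print(r,c[r,319].tolist(),c[r,300].tolist(),end=' ')
E
```

```text
flat x,R,y [ 0.0026  0.0239 -0.0004] rms 0.34
tcp [ 0.562  -0.258   0.0421] F [2.8 0.1 5.1] t 32.95 theta 20.5 y -0.3 rms 0.26
constrained theta 18.5 hp 30.1 rms 0.25 tcp along -20.8 lat 0.6 front x -42.1 z 4.6 centre x -13.6
lip rear mid [ 545.  -259.7] (21.2427978515625, 64.64385223388672)
120 [26, 27, 27] [26, 26, 27] 122 [25, 25, 27] [27, 27, 28] 124 [25, 25, 26] [25, 25, 26] 126 [24, 23, 24] [23, 24, 25] 128 [21, 21, 21] [26, 29, 31] 130 [22, 22, 23] [68, 83, 94] 132 [28, 28, 28] [96, 116, 132] 134 [27, 26, 28] [97, 118, 135] 136 [29, 28, 29] [97, 118, 135] 138 [28, 27, 28] [97, 118, 134] 140 [27, 27, 28] [97, 118, 134] 142 [28, 27, 29] [97, 118, 134] 144 [27, 27, 29] [97, 118, 134] 146 [28, 28, 28] [97, 118, 134] 148 [26, 27, 28] [97, 118, 134] 150 [26, 26, 27] [91, 111, 127] 152 [26, 26, 26] [48, 58, 66] 154 [25, 25, 27] [19, 19, 21] 156 [20, 21, 21] [19, 19, 20] 158 [19, 20, 21] [20, 20, 20] 160 [24, 24, 25] [23, 23, 24] 162 [27, 26, 27] [27, 26, 27] 164 [29, 28, 29] [27, 27, 28] 166 [26, 27, 28] [26, 26, 27] 168 [25, 25, 26] [24, 25, 25] 170 [70, 71, 69] [71, 71, 69] 172 [14
[... 188 characters left out ...]
100, 40] 184 [190, 100, 39] [191, 100, 40] 186 [190, 100, 39] [190, 100, 40] 188 [189, 100, 40] [190, 100, 40] 190 [189, 100, 40] [189, 100, 40] 192 [189, 100, 40] [189, 100, 40] 194 [189, 100, 39] [189, 100, 40] 196 [189, 100, 40] [189, 100, 39] 198 [189, 100, 38] [189, 100, 39] 200 [189, 99, 39] [189, 99, 38] 202 [189, 99, 38] [189, 99, 39] 204 [189, 99, 39] [189, 98, 38] 206 [189, 99, 39] [189, 99, 39] 208 [189, 99, 38] [189, 98, 39] 210 [188, 98, 38] [189, 99, 39] 212 [188, 98, 39] [189, 99, 39] 214 [157, 89, 61] [184, 119, 81] 216 [63, 72, 106] [177, 169, 161] 218 [38, 70, 114] [98, 111, 133] 220 [39, 70, 114] [41, 71, 115] 222 [39, 70, 115] [38, 70, 113] 224 [39, 70, 115] [39, 70, 114]
```

Orange now borders the blue directly, so the disc's front rim is under the lip and the slide is at its stop. About 2 mm more to the wall.

>>> carry_out:
  motion:
    - [1,0.025,0,0,0]
    - [1,0.025,0,0,0]
    - [1,0,0,0,0]
    - [1,0,0,0,0]
    - [1,0,0,0,0]

```text
time_s: 33.62
position: [0.5585, -0.2581, 0.0419]
tool_rot: [-180.0, -0.0, -176.0]
contact_force: [2.7, -2.0, 5.3]
gripper_width: 0.0147
grasp_force: 27.9
```

```bash
python3 m.py
```

```text
flat x,R,y [ 0.0026  0.0239 -0.0004] rms 0.34
tcp [ 0.5585 -0.2581  0.042 ] F [ 2.6 -1.3  5.4] t 33.675 theta 12.2 y -0.4 rms 0.25
constrained theta 18.4 hp 30.0 rms 0.24 tcp along -24.3 lat 0.7 front x -45.7 z 4.5 centre x -17.2
lip rear mid [ 544.7 -259.7] (20.941221237182617, 64.61686706542969)
```

>>> carry_out:
  motion:
    - [1,0.025,0,0,0]
    - [1,0.02,0,0,0]
    - [1,0,0,0,0]
    - [1,0,0,0,0]
    - [1,0,0,0,0]

```text
time_s: 34.3
position: [0.5576, -0.2584, 0.0423]
tool_rot: [-179.9, 0.2, -176.0]
contact_force: [5.9, 0.3, 5.3]
gripper_width: 0.0148
grasp_force: 27.8
```

```bash
python3 m.py
```

```text
flat x,R,y [ 0.0026  0.0239 -0.0004] rms 0.34
tcp [ 0.5576 -0.2584  0.0423] F [4.8 0.5 5.2] t 34.35 theta 14.4 y -0.3 rms 0.27
constrained theta 19.5 hp 29.6 rms 0.27 tcp along -25.2 lat 0.5 front x -46.0 z 4.5 centre x -17.7
lip rear mid [ 544.6 -259.8] (21.03853988647461, 64.656494140625)
```

Fx rose and motion stopped, so the front edge is against the recess wall. Release, and let the rear settle on the ball.

>>> carry_out:
  motion:
    - [1,0,0,0.02,0]
    - [0,0,0,0,0]
    - [0,0,0,0,0]
    - [0,0,0,0,0]
    - [0,0,0,0,0]

```text
time_s: 34.98
position: [0.5554, -0.258, 0.0401]
tool_rot: [179.9, -0.1, -176.0]
contact_force: [0.8, -0.4, 0.1]
gripper_width: 0.0849
grasp_force: 0.0
```

>>> carry_out:
  motion:
    - [0,0,0,-0.5,0]
    - [0,0,0,-0.5,0]
    - [0,0,0,0,0]
    - [1,-0.15,0,0,0]
    - [1,0,0,0,0]

```text
time_s: 35.6
position: [0.5653, -0.2573, 0.0995]
tool_rot: [179.9, -0.1, -176.0]
contact_force: [-0.3, 0.0, -0.0]
gripper_width: 0.0516
grasp_force: 0.0
```

>>> carry_out:
  motion:
    - [1,0,0,0,0]
    - [1,0,0,0,0]
    - [1,0,0,0,0]
    - [1,0,0,0,0]
    - [1,0,0,0,0]

```text
time_s: 36.22
position: [0.5651, -0.2577, 0.1008]
tool_rot: [-180.0, 0.0, -176.0]
contact_force: [-0.4, -0.0, 0.5]
gripper_width: 0.0003
grasp_force: 0.0
```

Run:
```python
from h import *
s=read_state();w=capture('wrist');c=w['color'].astype(int);print(s['position'],s['gripper_width'])
cv2.imwrite('pics/w11.png',w['color'][:,:,::-1])
st,rr,_=lipfit(w,s);print(st,rr)
m=((c[:,:,2]-c[:,:,0]>28)&(c[:,:,0]<110)).astype(np.uint8);m[:,:240]=0;m[:,400:]=0;m[:150]=0
n,l,q,ce=cv2.connectedComponentsWithStats(m)
for i in range(1,n):
    if q[i,4]>100: print(q[i],ce[i].round(1))
# predicted rows along centre for tilts, disc front at wall
a=np.array([.9976,.0698,0]);k=np.array([0,0,1.]);S=np.array([.5684,-.2581,.016])
for th in(0,10,18):
    t=np.radians(th);n_=-np.sin(t)*a+np.cos(t)*k;e=np.cos(t)*a+np.sin(t)*k;Fp=S+a*(-.0313+.005*np.sin(t));O=Fp+.03*e
    if th==0:O=S
    g=lambda x,z:np.round(px(w,O+x*e+z*n_,s),0)
    print(th,'stub base F',g(-.008,.005),'topF',g(-.008,.034),'topR',g(.008,.034),'rimR',g(.03,.005),'blR',g(.024,.005))
for r in range(170,330,2): print(r,c[r,319].tolist(),end=' ')
```

```text
[ 0.56511848 -0.25766412  0.100777  ] 0.0002941908727552748
[ 272  152   95   31 2722] ((534.5320434570312, -260.45928955078125), (20.823341369628906, 64.2857894897461), 3.9737207889556885)
[ 240  150   23  135 2455] [249.  215.4]
[379 150  21  36 532] [389.  164.2]
[ 286  183   66   59 3193] [318.4 212.1]
0 stub base F [319. 201.] topF [319. 214.] topR [319. 237.] rimR [319. 248.] blR [319. 241.]
10 stub base F [319. 200.] topF [319. 205.] topR [319. 230.] rimR [319. 252.] blR [319. 243.]
18 stub base F [319. 200.] topF [319. 199.] topR [319. 225.] rimR [319. 254.] blR [319. 245.]
170 [165, 86, 33] 172 [166, 87, 33] 174 [204, 111, 44] 176 [236, 138, 56] 178 [237, 138, 57] 180 [236, 137, 56] 182 [208, 127, 104] 184 [90, 120, 190] 186 [64, 123, 205] 188 [64, 123, 205] 190 [64, 123, 205] 192 [64, 123, 204] 194 [64, 123, 204] 196 [64, 122, 204] 198 [64, 121, 203] 200 [57, 109, 184] 202 [36, 70, 121] 204 [21, 42, 77] 206 [49, 62, 90] 208 [67, 107, 182] 210 [72, 135, 234] 212 [70, 133, 231] 214 [44, 87, 160] 216 [31, 64, 120] 218 [31, 64, 120] 220 [30, 63, 120] 222 [29, 63, 118] 224 [29, 
[... 199 characters left out ...]
 248 [21, 21, 20] 250 [22, 21, 21] 252 [21, 21, 21] 254 [21, 21, 21] 256 [21, 21, 21] 258 [21, 22, 21] 260 [21, 21, 20] 262 [20, 21, 20] 264 [20, 21, 20] 266 [20, 21, 20] 268 [20, 20, 20] 270 [22, 20, 21] 272 [22, 22, 21] 274 [23, 23, 22] 276 [23, 23, 22] 278 [28, 28, 29] 280 [31, 31, 31] 282 [30, 31, 31] 284 [30, 30, 31] 286 [32, 31, 32] 288 [31, 31, 32] 290 [31, 31, 32] 292 [31, 31, 32] 294 [31, 31, 32] 296 [30, 30, 31] 298 [30, 29, 32] 300 [29, 29, 31] 302 [29, 29, 31] 304 [29, 29, 31] 306 [30, 29, 31] 308 [30, 30, 32] 310 [30, 30, 32] 312 [30, 29, 31] 314 [29, 29, 30] 316 [29, 29, 30] 318 [29, 29, 30] 320 [29, 30, 30] 322 [30, 30, 31] 324 [30, 29, 30] 326 [94, 92, 88] 328 [237, 234, 228]
```

Stub rows match a 10° tilt at the wall, so the disc is resting on the ball under the lip. Press down with the shut fingers.

>>> carry_out:
  motion:
    - [1,0,0,0.4,0]
    - [1,0,0,0.28,0]
    - [1,0,0,0,0]
    - [1,0,0,0.06,0]
    - [1,0,0,0.04,0]

```text
time_s: 36.9
position: [0.5661, -0.2582, 0.0548]
tool_rot: [-179.9, 0.1, -176.0]
contact_force: [0.0, 0.7, 5.5]
gripper_width: -0.0003
grasp_force: 3.1
```

>>> carry_out:
  motion:
    - [1,0,0,0.04,0]
    - [1,0,0,0.03,0]
    - [1,0,0,0.03,0]
    - [1,0,0,0,0]
    - [1,0,0,0,0]

```text
time_s: 37.52
position: [0.5655, -0.2576, 0.05]
tool_rot: [-180.0, 0.1, -176.0]
contact_force: [-2.2, 1.8, 11.8]
gripper_width: 0.0002
grasp_force: 6.0
```

>>> carry_out:
  motion:
    - [1,0,0,0.03,0]
    - [1,0,0,0.02,0]
    - [1,0,0,0,0]
    - [1,0,0,0,0]
    - [1,0,0,0,0]

```text
time_s: 38.15
position: [0.5671, -0.2575, 0.0499]
tool_rot: [-179.9, 0.3, -176.0]
contact_force: [-2.5, 5.7, 26.4]
gripper_width: -0.0001
grasp_force: 12.9
```

>>> carry_out:
  motion:
    - [1,0,0,-0.3,0]
    - [1,0,0,-0.6,0]
    - [1,0,0,0,0]
    - [1,0,0,0,0]
    - [1,0,0,0,0]

```text
time_s: 38.78
position: [0.5642, -0.2571, 0.0976]
tool_rot: [179.9, -0.1, -176.0]
contact_force: [0.8, 1.2, -0.6]
gripper_width: -0.0
grasp_force: 0.0
```

```bash
cat > chk.py <<'E'
from h import *
s=read_state();w=capture('wrist');c=w['color'].astype(int);print(s['position'],s['time_s'])
st,rr,_=lipfit(w,s);bp=cv2.boxPoints(rr);a2=np.array([.9976,.0698]);i=np.argsort(bp@a2);lm=bp[i[2:]].mean(0)/1e3;print('lip',lm.round(4),rr[1])
a=np.array([.9976,.0698,0]);k=np.array([0,0,1.]);S=np.r_[lm+a2*.0238,.016]
for th in(0,10):
    t=np.radians(th);n_=-np.sin(t)*a+np.cos(t)*k;e=np.cos(t)*a+np.sin(t)*k;O=S+a*(-.0313+.005*np.sin(t))+.03*e
    if th==0:O=S
    g=lambda x,z:np.round(px(w,O+x*e+z*n_,s)[1],0)
    print(th,'base',g(-.008,.005),'topF',g(-.008,.034),'topR',g(.008,.034),'rimR',g(.03,.005),'blR',g(.024,.005))
for r in range(180,262,2): print(r,c[r,319].tolist(),end=' ')
E
python3 chk.py
```

```text
[ 0.56421179 -0.25711021  0.09759115] 38.775
lip [ 0.5467 -0.2596] (20.703054428100586, 64.3414306640625)
0 base 206.0 topF 220.0 topR 243.0 rimR 254.0 blR 246.0
10 base 205.0 topF 211.0 topR 237.0 rimR 257.0 blR 249.0
180 [248, 157, 64] 182 [252, 169, 69] 184 [254, 177, 73] 186 [254, 178, 76] 188 [229, 148, 136] 190 [79, 117, 190] 192 [60, 116, 191] 194 [60, 116, 191] 196 [60, 115, 191] 198 [60, 114, 191] 200 [60, 114, 190] 202 [60, 113, 189] 204 [51, 95, 160] 206 [26, 52, 92] 208 [20, 43, 82] 210 [18, 42, 81] 212 [19, 42, 81] 214 [23, 44, 82] 216 [67, 73, 91] 218 [86, 91, 104] 220 [35, 62, 113] 222 [27, 61, 116] 224 [27, 60, 116] 226 [28, 61, 116] 228 [27, 61, 116] 230 [27, 60, 116] 232 [28, 60, 116] 234 [28, 60, 116] 236 [28, 60, 116] 238 [27, 59, 115] 240 [25, 48, 92] 242 [22, 25, 29] 244 [22, 22, 21] 246 [22, 22, 21] 248 [21, 21, 21] 250 [21, 22, 22] 252 [22, 21, 21] 254 [21, 21, 20] 256 [22, 21, 21] 258 [20, 20, 20] 260 [22, 21, 22]
```

Flat: base and top rows match 0° and not 10°, and the fingers met a hard stop at z = 0.050, the height of a seated stub. The lip is still at the stop position. Handing in.

```bash
python3 -c "
from station import *
print(sign_off())"
```

```text
the job is handed in; nothing more can be done
None
```

The slide is out at its stop and the larger white reference disc is seated flat in the recess, stub up, with the gripper clear; I handed the job in at about 39 s, but the hand-in returned no verdict.

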